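Refit the saw guide on its shaft

TASK

Put the saw guide block back on the bed of its stand, flat between the two round guide bars with its bore in line with the holes in the two bearing plates. Then take the shaft from the wooden rest by its handle and thread it, from either end of the stand, through the bearing plate, the guide block and the other bearing plate until its collar is fully home against the plate; let go and leave the other tools alone.

Things in the scene. Friction and masses are not known exactly. Their poses are not given: they have to be found in the camera images.
- stand_axis (a point): On the common axis of the bores in the fixed stand's two upright grey bearing plates, half-way between them, 42 mm above the bench; y along the bores, z up. Plates 46 mm wide, 54 mm high above the base, 14 mm thick; inner faces at y = -42 and 42 mm, outer faces at -56 and 56 mm; bores 18 mm diameter, level. Place and yaw vary.
- stand: The fixed stand: dark steel base 96 (x) x 150 (y) x 12 mm whose top is the bed, carrying the bearing plates. Origin at the centre of its underside, on the bench. Two round 8 mm guide bars run along y on the bed, 44 mm clear between them, centred on x = 0, rising 7 mm above the bed.
- guide_center (a point): Loose saw guide block, upright on the bench: aluminium body, two dark jaws on top with a 3 mm saw slot. 40 mm wide (x), 46 mm long (y), 60 mm high plus 2 mm screw heads, 0.22 kg. 18 mm bore along y. This point is on the bore's axis, mid-block, 30 mm above its underside (so it meets stand_axis when on the bed); z up. A half turn makes no difference.
- shaft_handle (a point): Middle of the shaft's round black handle (20 mm diameter, 42 mm long), the place to grip. Steel shaft, loose, 179 mm long, 0.1 kg, level in a rest, axis 45 mm above the bench. Its y points from handle to nose (at the start toward the robot's left). Along +y from here: 28 mm collar at 21 to 26 mm, then bare 14 mm shaft, its last 12 mm tapering to a 7 mm nose at 158 mm.
- shaft_collar (a point): Centre of the shaft collar's seating face (the side toward the nose), on the shaft's axis; y along the shaft toward the nose.
- shaft_nose (a point): Tip of the shaft's tapered nose, on its axis, 132 mm from the collar's seating face.
- rest: Fixed wooden rest: base 60 (x) x 110 (y) x 12 mm with two V posts 12 mm thick, at y = -40 and 40 mm, about 50 mm high, in which the shaft lies along y with its handle overhanging the -y end (handle middle at y = -91 mm). Origin at the centre of its underside.
- cone: Bystander: white ring cone, 46 mm diameter, 100 mm high, standing; origin at the centre of its underside. Do not disturb.
- pliers: Bystander: blue-handled flat pliers, 142 mm long, lying on the bench; origin at the centre of the underside. Do not disturb.
- block: Bystander: steel doming block, 42 mm cube with round hollows; origin at the centre of its underside. Do not disturb.
Not all that is in view belongs to the job. What is shaped like the part that bears guide_center but blue or green is not meant.

How it is judged:
On the way:
1. the guide block rests on the bed between the guide bars and the bearing plates (x of guide_center in the frame of stand_axis between -0.005 and 0.005 m and y of guide_center in the frame of stand_axis between -0.024 and 0.024 m and z of guide_center in the frame of stand_axis between -0.004 and 0.004 m and angle between guide_center's own z axis and vertical below 0.08 rad and angle between the y axis of guide_center and the y axis of stand_axis, either way round below 0.15 rad), for 0.2 s.
At the end, for the whole second after the job is handed in: Guide block upright on the bed between the bearing plates (within 5 mm of the bore axis sideways, 4 mm in height, 0.15 rad in yaw); shaft in all three bores (collar and nose within 5 mm of the axis), collar within 5 mm of its plate, nose out beyond the other plate; all at rest (all of step 1 and ((y of shaft_collar in the frame of stand_axis between -0.061 and -0.054 m and y of shaft_nose in the frame of stand_axis above 0.066 m) or (y of shaft_collar in the frame of stand_axis between 0.054 and 0.061 m and y of shaft_nose in the frame of stand_axis below -0.066 m)) and x of shaft_collar in the frame of stand_axis between -0.005 and 0.005 m and z of shaft_collar in the frame of stand_axis between -0.005 and 0.005 m and x of shaft_nose in the frame of stand_axis between -0.005 and 0.005 m and z of shaft_nose in the frame of stand_axis between -0.005 and 0.005 m and linear speed of each of shaft, guide below 0.02 m/s); the robot touches nothing.
It fails at once if the white ring cone: moved more than 3 cm or knocked over (distance of cone from where it was at the start of the episode above 0.03 m or angle between cone's own z axis and vertical above 0.5 rad).
It fails at once if the pliers: moved more than 3 cm or knocked over (distance of pliers from where it was at the start of the episode above 0.03 m or angle between pliers's own z axis and vertical above 0.5 rad).
It fails at once if the doming block: moved more than 3 cm or knocked over (distance of block from where it was at the start of the episode above 0.03 m or angle between block's own z axis and vertical above 0.5 rad).
It also fails if it takes over 58 s, if anything falls off the work surface, if the arm or the gripper's body presses on something with over 40 N, if the wrist force passes 120 N, or if a joint passes its speed limit or range.

ROBOT

A 6-joint arm with a two-finger parallel gripper is mounted at the origin on a cart in front of the work surface, level with it; the furniture and walls round the work are solid. World frame = base frame: x ahead of the robot, y to its left, z up, the work surface at z = 0. Lengths are in m, angles in rad, forces in N, time in s.
With the tool pointing down it reaches from about 0.425 to 0.95 m from the base axis. Payload 3.5 kg.
Tool frame: the origin (TCP) lies at the very end of the fingers, on their centre line; the grasp point (between the pads) lies 19 mm behind it; y points along the fingers, z is the direction in which the jaws open and shut, and the axes are right-handed (so a half turn about y gives the same grasp; the last joint's range is limited). The gripper opens to 85 mm and grips with 20 to 120 N. Pads are 22 mm wide; open, the fingers measure 114 mm over their backs; the gripper's body (76 mm by 85 mm) begins 54 mm behind the grasp point. The pads swing forward as they close: fully open they stand 13 mm farther back than shut.
Start: joints at [1.167, 0.286, 1.577, -0, 1.279, -0.15], TCP at [0.169, 0.653, 0.231] pointing down, gripper open.
Joint ranges: [-2.77, 2.77], [-0.9, 2.22], [0.21, 2.48], [-1.53, 4.67], [0.24, 2.81], [-2.84, 2.84]. Speed limits (rad/s): [2.79, 2.79, 3.14, 3.14, 3.14, 3.14].

INTERFACE

Orientations are given as a unit quaternion [x, y, z, w].
In Python, from plant import ctrl gives the robot as it stands. The module is installed in compiled form; this text tells all that it offers.
- The arm moves only by the tool jog_arm, never from a script. Its argument "deltas" is a list of rows, each a list of 3 entries, a list of its own where there are three numbers: the turn, a rotation vector about the tool's x, y, z in rad, then the shift along the tool's x, y, z in m, then the opening, from 0 (shut) to 1 (fully open). In form: [[[wx, wy, wz], [dx, dy, dz], gripper], ...]. A call has 1 to 10 rows; each row is the pose to reach, as a shift and turn from the pose measured when the call began, along the tool's axes at that moment; what a row does not reach only later rows make up. A row lasts 1/12 s, in which the tool goes at most 41.7 mm and 7.16 degrees, less where a joint would pass 70% of its speed; a pose out of reach is approached as far as the arm can. A call with a gripper value outside its range is refused whole. The fingers move at their own pace and stop on an object; "force" is the grip in N (left out, the last holds). Time passes only in rows, so rows that repeat a pose let the fingers close. It gives the time, the measured TCP pose, the force and the opening at its end, in the units of the state.
- ctrl.get_state(): the state, without advancing time (a new reading comes with each control period).
- ctrl.read_camera(name): name is "scene" or "top" or "wrist"; returns a dict with "pixels" (400x640x3 uint8, blue, green, red), "range_z" (400x640 float32, m along the optical axis (not along the pixel's ray), 0 where there is no reading), "fx", "fy", "cx", "cy" (pixels), "k1" (the pictures are not rectified: a ray, as slopes to the right and down, at radius r is drawn at 1 + k1 r^2 times it, then the intrinsics apply), "T" (4x4, takes a point from camera to world coordinates); the wrist camera has in their place "mount" (4x4, takes a point from camera to tool coordinates, whose origin is the TCP and whose axes are the tool frame's). Camera axes: x right, y up, looking along -z (the intrinsics and any distortion apply to the point x, -y, -z); pixel columns grow to the right and rows downward; lengths in m; the calibration is good to about 2 mm. A picture is of the moment at which its call begins: read the wrist's pose just before it.
- ctrl.sign_off(): hands the job in, once; it reports no verdict.
The state is a dict: "time": time; "qpos": joint angles; "dq": joint speeds; "joint_efforts": joint torques, N m; "eef_pos": TCP position; "tcp_rot": TCP orientation; "contact_force": force on the tool from outside, world axes, zero at the start; "wrist_torque": the same for the moment, N m; "opening": opening from 0.0 (shut) to 1.0 (fully open).
Only numpy, scipy, OpenCV 4.12 (cv2) and the standard library are available. Lean on these libraries where they do the work, as an engineer would, in place of code of your own. Each camera call takes 0.05 s, during which the arm holds its last target.

## Working session

There is one attempt and no reset: what is moved stays moved. The work goes in short steps, Python scripts to look and compute and a tool call to move; the robot and the scene stay as the last step left them, time stands still between calls to the robot, and variables do not carry over. Pictures are saved under pics/ and viewed, and the job is handed in when it is done.

Besides the shell and the picture viewer there is one more tool, called after ">>>" as name(argument=value, ...) on one line, values as JSON. jog_arm: Moves the arm, as the interface text tells. Its arguments: {"type":"object","properties":{"deltas":{"type":"array","items":{"type":"array"}},"force":{"type":"number"}},"required":["deltas"]}

```bash
ls; mkdir -p pics; python3 - <<'E'
from plant import ctrl
import cv2,numpy as np
s=ctrl.get_state();print(s)
for n in ["scene","top","wrist"]:
    c=ctrl.read_camera(n);cv2.imwrite(f"pics/{n}0.png",c["pixels"])
    np.savez(f"{n}0.npz",**c)
    print(n,[c[k] for k in("fx","fy","cx","cy","k1")],c.get("T",c.get("mount")))
print(ctrl.get_state()["time"])
E
```

```text
pics
{'time': 0.0, 'qpos': array([ 1.16699397e+00,  2.87172158e-01,  1.57818765e+00, -1.95774501e-05,
        1.27858623e+00, -1.49993923e-01]), 'dq': array([-3.39919959e-04, -1.37602307e-03,  1.46306276e-03,  1.70453541e-04,
        9.08305686e-05,  1.27702216e-03]), 'joint_efforts': array([ 9.59272038e-04, -4.05977225e+01, -2.92633402e+01,  7.53660014e-07,
        5.94314173e-03,  8.86444923e-06]), 'eef_pos': array([0.16919737, 0.65276965, 0.22993708]), 'tcp_rot': array([ 0.70222249, -0.08971321,  0.08927103, -0.70061816]), 'contact_force': array([0.4923701 , 0.47008936, 0.06322262]), 'wrist_torque': array([0.07449333, 0.04351398, 0.02046033]), 'opening': 0.9998290253746769}
scene [515.1310848282932, 515.1310848282932, 313.81272977278513, 202.92147547134945, -0.08063449953262417] [[ 0.86665977  0.27002552 -0.41950811 -0.00536391]
 [-0.49869422  0.49300628 -0.71291576 -0.97170695]
 [ 0.01431469  0.82706168  0.56192888  0.80282254]
 [ 0.          0.          0.          1.        ]]
top [439.2889942142281, 439.2889942142281, 322.9904442456306, 205.41640550852983, -0.09453660909219296] [[-0.02661949  0.99438285 -0.10244096  0.42852803]
 [-0.99959114 -0.02540782  0.01311485 -0.05013555]
 [ 0.01043838  0.10274818  0.99465263  1.44898589]
 [ 0.          0.          0.          1.        ]]
wrist [281.7373385661153, 281.7373385661153, 320.8876339379076, 203.6043763057673, 0.006064898304321883] [[ 5.57101116e-05 -9.65528467e-01 -2.60297477e-01 -6.56155533e-02]
 [-1.39717361e-03  2.60297148e-01 -9.65527546e-01 -1.43207329e-01]
 [ 9.99999022e-01  4.17470412e-04 -1.33450971e-03 -8.96277526e-04]
 [ 0.00000000e+00  0.00000000e+00  0.00000000e+00  1.00000000e+00]]
0.15
```

View pics/scene0.png

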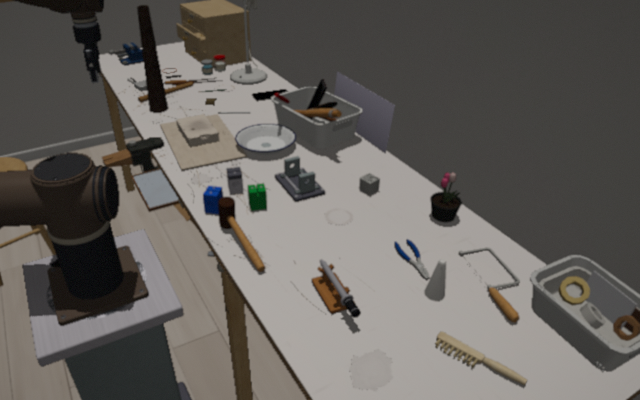

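View pics/top0.png

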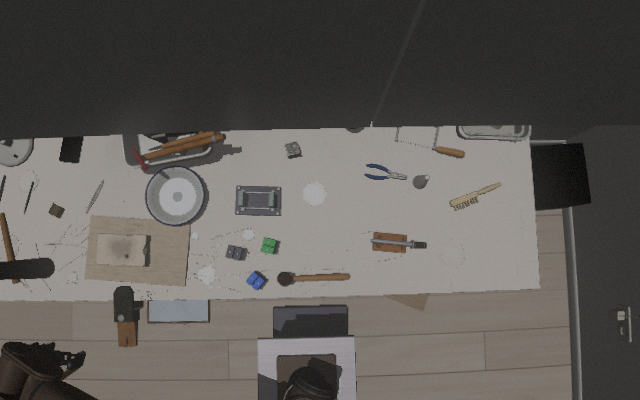

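View pics/wrist0.png

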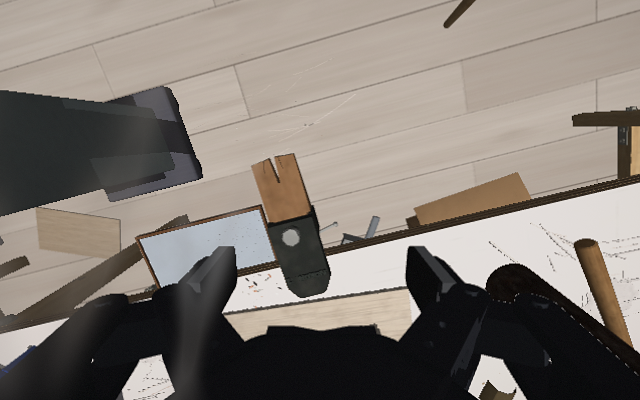

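The top view shows the stand at (258,200), the grey guide at (235,253), the decoys at (269,245) in green and (257,280) in blue, and the rest with shaft at (395,242). The shaft's handle is to the right. Next I'll measure these.

```bash
cat > h.py <<'E'
import numpy as np,cv2
def load(n):
    d=np.load(n);return {k:d[k] for k in d.files}
def K(c):return np.array([[c["fx"],0,c["cx"]],[0,c["fy"],c["cy"]],[0,0,1]],float)
def unproj_all(c,T):
    h,w=c["range_z"].shape
    u,v=np.meshgrid(np.arange(w),np.arange(h))
    p=np.stack([u,v],-1).reshape(-1,1,2).astype(np.float64)
    s=cv2.undistortPoints(p,K(c),np.array([float(c["k1"]),0,0,0.])).reshape(h,w,2)
    z=c["range_z"].astype(float)
    P=np.stack([s[...,0]*z,-s[...,1]*z,-z],-1)
    W=P@T[:3,:3].T+T[:3,3]
    W[z==0]=np.nan
    return W
def proj(c,T,X):
    X=np.atleast_2d(X);P=(X-T[:3,3])@T[:3,:3]
    s=np.stack([P[:,0]/-P[:,2],-P[:,1]/-P[:,2]],-1)
    r2=(s**2).sum(1,keepdims=True);s=s*(1+float(c["k1"])*r2)
    return s*float(c["fx"])+[float(c["cx"]),float(c["cy"])]
from scipy.spatial.transform import Rotation as R
def toolT(st):
    T=np.eye(4);T[:3,:3]=R.from_quat(st["tcp_rot"]).as_matrix();T[:3,3]=st["eef_pos"];return T
E
python3 - <<'E'
from h import *
c=load("top0.npz");W=unproj_all(c,c["T"]);np.set_printoptions(precision=4,suppress=True)
print(W[215,330],W[300-80,215],W[270,450])
def blob(name,u0,u1,v0,v1,zmin,zmax=1):
    S=W[v0:v1,u0:u1].reshape(-1,3);m=(S[:,2]>zmin)&(S[:,2]<zmax);S=S[m]
    r=cv2.minAreaRect((S[:,:2]*1000).astype(np.float32))
    print(name,m.sum(),"med",np.median(S,0),"rect",r,"z95",np.percentile(S[:,2],95))
blob("stand",228,290,175,225,.008,.03)
blob("plates",228,290,175,225,.045)
blob("guide",220,248,240,265,.04)
blob("green",258,282,234,258,.04)
blob("blue",244,270,268,292,.04)
blob("shaft",365,432,225,262,.03)
blob("rest",365,432,225,262,.008)
blob("cone",410,432,170,192,.02)
blob("pliers",360,408,160,185,.006)
blob("block",283,303,138,162,.02)
top=c["pixels"][130:300,190:450];cv2.imwrite("pics/topc.png",cv2.resize(top,None,fx=3,fy=3,interpolation=cv2.INTER_CUBIC))
s=load("scene0.npz")["pixels"][140:340,170:430];cv2.imwrite("pics/scenec.png",cv2.resize(s,None,fx=3,fy=3,interpolation=cv2.INTER_CUBIC))
E
```

```text
[ 0.5457 -0.0917 -0.0045] [ 0.5385  0.2906 -0.0025] [ 0.3522 -0.4839 -0.0003]
stand 985 med [0.5975 0.1407 0.0127] rect ((601.8554077148438, 148.92642211914062), (183.9281005859375, 139.4285888671875), 81.92057800292969) z95 0.02048137270218872
plates 156 med [0.5982 0.1862 0.0637] rect ((598.9180297851562, 144.4977264404297), (114.0293960571289, 45.96769332885742), 86.82809448242188) z95 0.0697691733983326
guide 201 med [0.4284 0.2166 0.0579] rect ((429.2980651855469, 218.05645751953125), (48.10457992553711, 39.652408599853516), 75.44416046142578) z95 0.06221573951421555
green 191 med [0.4478 0.1058 0.0586] rect ((449.0176086425781, 106.8587646484375), (40.091026306152344, 45.40449905395508), 74.01805114746094) z95 0.06295514431245852
blue 190 med [0.3414 0.1507 0.0581] rect ((340.4767761230469, 150.677734375), (46.614295959472656, 37.97130584716797), 49.25204849243164) z95 0.06314471646964501
shaft 336 med [ 0.4465 -0.3167  0.0502] rect ((446.5469055175781, -304.9578552246094), (179.55186462402344, 35.93046569824219), 81.97604370117188) z95 0.05654588559357432
rest 699 med [ 0.4457 -0.2914  0.0173] rect ((453.3164367675781, -305.6531066894531), (179.5152587890625, 75.9406967163086), 83.35893249511719) z95 0.05517236851204082
cone 140 med [ 0.6452 -0.3874  0.0584] rect ((647.0731811523438, -390.0643310546875), (39.11367416381836, 29.270645141601562), 29.225191116333008) z95 0.09804300430232393
pliers 249 med [ 0.6725 -0.2681  0.0102] rect ((679.0084228515625, -275.8296813964844), (147.11863708496094, 70.87217712402344), 88.6741943359375) z95 0.015667250612912388
block 179 med [0.7619 0.0274 0.0391] rect ((764.79248046875, 26.772634506225586), (43.83036422729492, 41.438499450683594), 12.828240394592285) z95 0.04529574442267017
```

View pics/topc.png

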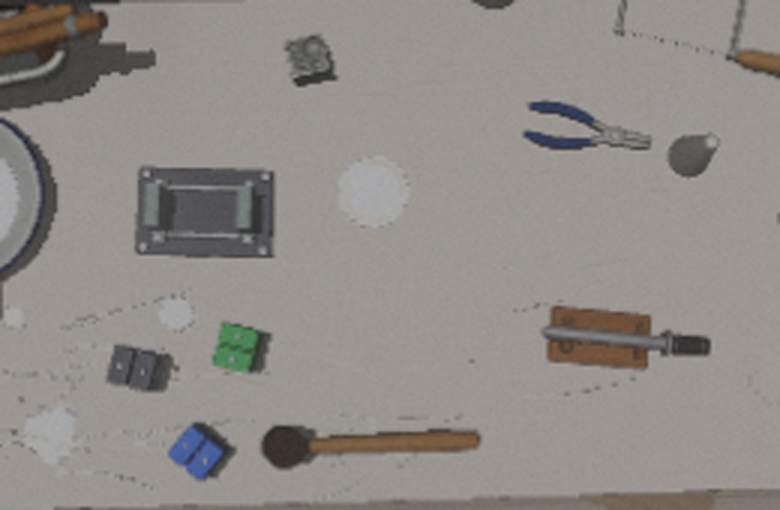

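View pics/scenec.png

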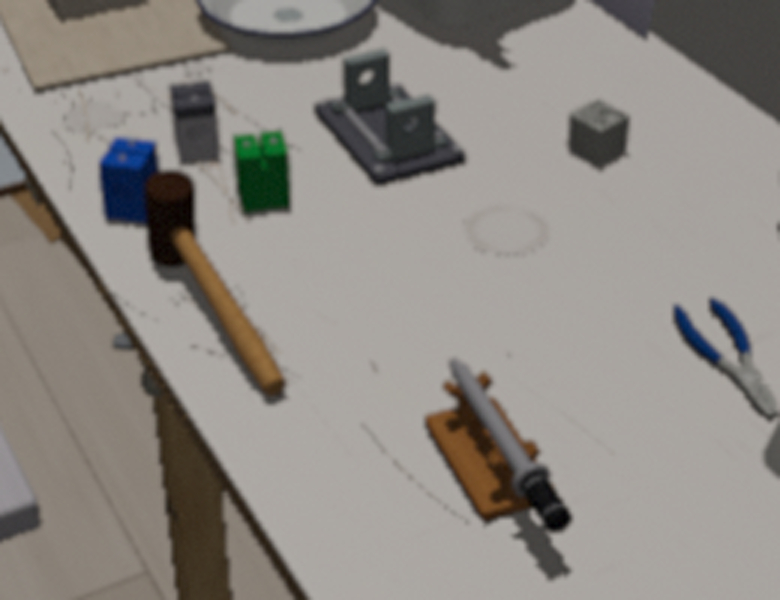

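```bash
cat >> h.py <<'E'
def delta(st,p,zdir,ydir=(0,0,-1)):
    """tool delta to pose with TCP p, tool y = ydir, tool z ~ zdir (world)"""
    y=np.array(ydir,float);y/=np.linalg.norm(y);z=np.array(zdir,float);z-=y*(z@y);z/=np.linalg.norm(z)
    Rt=np.stack([np.cross(y,z),y,z],1);T=toolT(st);R0=T[:3,:3]
    return R.from_matrix(R0.T@Rt).as_rotvec(),R0.T@(np.array(p)-T[:3,3])
E
python3 - <<'E'
from h import *
from plant import ctrl
np.set_printoptions(precision=4,suppress=True)
c=load("top0.npz");W=unproj_all(c,c["T"]);S=W.reshape(-1,3)
for x0 in np.arange(0.1,0.7,.1):
    row=[]
    for y0 in np.arange(-.5,.95,.1):
        m=(S[:,0]>=x0)&(S[:,0]<x0+.1)&(S[:,1]>=y0)&(S[:,1]<y0+.1);row.append(np.nanmax(S[m,2]) if m.any() else np.nan)
    print(round(x0,1),np.round(row,2))
st=ctrl.get_state();print(toolT(st))
a=np.deg2rad(-14.6)
for s in(1,-1):print(delta(st,[.43,.218,.2],[s*np.cos(a),s*np.sin(a),0]))
E
```

```text
0.1 [-0.74 -0.74 -0.74  0.01  0.01  0.01  0.01 -0.74 -0.06  0.57  0.57  0.53
  0.32 -0.74 -0.75]
0.2 [0.01 0.01 0.01 0.01 0.01 0.01 0.01 0.01 0.01 0.01 0.53 0.53 0.01 0.01
 0.  ]
0.3 [0.01 0.01 0.01 0.03 0.05 0.09 0.07 0.01 0.02 0.02 0.05 0.04 0.02 0.26
 0.03]
0.4 [0.01 0.06 0.06 0.01 0.01 0.07 0.06 0.07 0.02 0.02 0.05 0.05 0.02 0.25
 0.03]
0.5 [0.02 0.01 0.01 0.01 0.01 0.07 0.07 0.07 0.04 0.04 0.04 0.02 0.01 0.02
 0.01]
0.6 [1.03 1.14 1.14 1.13 1.13 1.14 1.16 1.14 1.   0.87 0.04 0.01 0.01 0.02
 0.01]
[[ 0.968  -0.0007  0.2511  0.1692]
 [-0.2511 -0.0017  0.9679  0.6529]
 [-0.0003 -1.     -0.0018  0.2302]
 [ 0.      0.      0.      1.    ]]
(array([0.0017, 1.5718, 0.0012]), array([ 0.3616,  0.0308, -0.3554]))
(array([ 0.0012, -1.5698, -0.0017]), array([ 0.3616,  0.0308, -0.3554]))
```

```bash
python3 - <<'E'
from h import *
from plant import ctrl
np.set_printoptions(precision=4,suppress=True)
st=ctrl.get_state()
a=np.deg2rad(-14.6)
print(delta(st,[.418,.17,.14],[np.cos(a),np.sin(a),0]))
E
```

```text
(array([0.0017, 1.5718, 0.0012]), array([ 0.3621,  0.0909, -0.4048]))
```

>>> jog_arm(deltas=[[[0, 0.12, 0], [0.026, 0.0, -0.029], 1], [[0, 0.24, 0], [0.052, 0.0, -0.058], 1], [[0, 0.36, 0], [0.078, 0.0, -0.087], 1], [[0, 0.48, 0], [0.104, 0.0, -0.116], 1], [[0, 0.6, 0], [0.13, 0.0, -0.145], 1], [[0, 0.72, 0], [0.156, 0.0, -0.174], 1], [[0, 0.84, 0], [0.182, 0.0, -0.203], 1], [[0, 0.96, 0], [0.208, 0.0, -0.232], 1], [[0, 1.08, 0], [0.234, 0.01, -0.261], 1], [[0, 1.2, 0], [0.26, 0.02, -0.29], 1]])

```text
time: 0.98
eef_pos: [0.3488, 0.3054, 0.2111]
tcp_rot: [-0.527, 0.471, -0.472, 0.527]
contact_force: [0.8, 0.6, -0.1]
opening: 0.998
```

```bash
python3 - <<'E'
from h import *
from plant import ctrl
np.set_printoptions(precision=4,suppress=True)
st=ctrl.get_state()
a=np.deg2rad(-14.6)
print(st["time"],st["qpos"],st["eef_pos"],delta(st,[.418,.17,.14],[np.cos(a),np.sin(a),0]))
E
```

```text
0.9833 [ 0.5004 -0.1776  2.0989 -0.0012  1.2196  0.3893] [0.3488 0.3054 0.2111] (array([-0.0012,  0.3664,  0.0006]), array([0.1422, 0.0713, 0.0536]))
```

>>> jog_arm(deltas=[[[0, 0.12, 0], [0.036, 0.018, 0.013], 1], [[0, 0.24, 0], [0.071, 0.036, 0.027], 1], [[0, 0.366, 0], [0.107, 0.054, 0.04], 1], [[0, 0.366, 0], [0.142, 0.071, 0.054], 1], [[0, 0.366, 0], [0.142, 0.071, 0.054], 1], [[0, 0.366, 0], [0.142, 0.071, 0.054], 1]])

```text
time: 1.48
eef_pos: [0.4181, 0.1683, 0.1389]
tcp_rot: [-0.432, 0.56, -0.56, 0.43]
contact_force: [-0.1, 0.9, 0.7]
opening: 1.002
```

```bash
cat > look.py <<'E'
from h import *
from plant import ctrl
import sys
np.set_printoptions(precision=4,suppress=True)
n=sys.argv[1]
st=ctrl.get_state();c=ctrl.read_camera("wrist")
T=toolT(st)@c["mount"]
np.savez(n+".npz",T=T,toolT=toolT(st),**c)
cv2.imwrite(f"pics/{n}.png",c["pixels"])
print(st["time"],st["qpos"],st["eef_pos"],st["dq"].round(3),st["contact_force"],st["opening"])
E
python3 look.py w1; python3 - <<'E'
from h import *
c=load("w1.npz");W=unproj_all(c,c["T"])
m=np.isfinite(W[...,2])&(W[...,2]>.05)&(W[...,2]<.068)
n,l,s,ce=cv2.connectedComponentsWithStats(m.astype(np.uint8))
for i in range(1,n):
    if s[i,4]>150:
        S=W[l==i];print(s[i],S.mean(0),cv2.minAreaRect((S[:,:2]*1000).astype(np.float32)))
E
```

```text
1.4833 [ 0.1575 -0.1201  2.1896 -0.0009  1.0742  0.4167] [0.4181 0.1683 0.1389] [ 0.061 -0.023 -0.022  0.013  0.011  0.012] [-0.1127  0.9046  0.7284] 1.0024694991699488
[ 511   99   81   34 1630] [0.59984608 0.1954172  0.06483427] ((603.7745361328125, 194.8349609375), (14.651174545288086, 49.11524200439453), 87.12483978271484)
[ 294  114   53   29 1501] [0.43423487 0.2309655  0.06049579] ((434.07598876953125, 230.91493225097656), (20.751277923583984, 39.77267074584961), 75.26886749267578)
[ 295  146   51   29 1404] [0.42785953 0.20743621 0.06036611] ((427.4919738769531, 207.1058807373047), (21.63835906982422, 39.82407760620117), 75.1925048828125)
[ 212  213   60   66 1955] [0.34734571 0.15685219 0.05934338] ((341.59210205078125, 153.39031982421875), (46.22529220581055, 39.93885803222656), 49.77033615112305)
[ 514  219   74   33 1640] [0.59591307 0.09962151 0.06301076] ((598.1583251953125, 97.57227325439453), (15.311100006103516, 47.33592224121094), 87.62660217285156)
[ 347  238   27   47 1157] [0.43874452 0.11509775 0.05964154] ((438.6900329589844, 112.68368530273438), (40.409847259521484, 21.484596252441406), 74.09530639648438)
[ 374  238   29   47 1199] [0.46180962 0.10844525 0.0595572 ] ((462.3877258300781, 106.19615936279297), (39.961219787597656, 21.845088958740234), 74.28004455566406)
[252 307  46  30 596] [0.34922474 0.07772388 0.05824968] ((348.5304260253906, 75.46771240234375), (18.792911529541016, 40.88819122314453), 76.38479614257812)
```

View pics/w1.png

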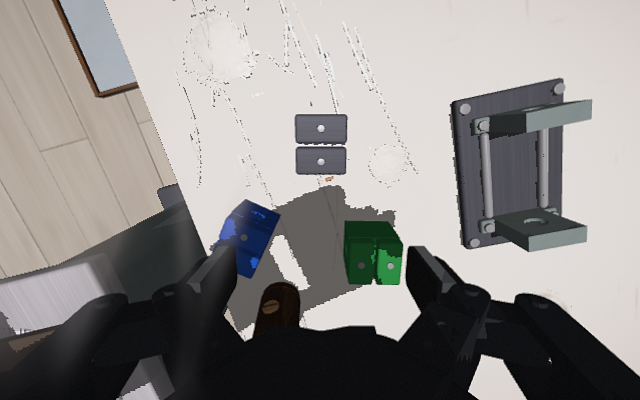

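The wrist view shows the guide's two jaws at (321,128) and (321,161), and the stand plates at (545,115) and (550,230). That puts the guide at (0.431, 0.219) with yaw −14.8°, and the stand axis at about (0.601, 0.146) with yaw about −3°.

```bash
python3 - <<'E'
from h import *
from plant import ctrl
np.set_printoptions(precision=4,suppress=True)
st=ctrl.get_state()
a=np.deg2rad(-14.8)
print(delta(st,[.431,.219,.02],[np.cos(a),np.sin(a),0]))
E
```

```text
(array([0.0002, 0.0016, 0.0006]), array([-0.0511,  0.1198, -0.0001]))
```

>>> jog_arm(deltas=[[[0, 0.002, 0], [-0.026, 0, 0], 1], [[0, 0.002, 0], [-0.051, 0, 0], 1], [[0, 0.002, 0], [-0.051, 0.02, 0], 1], [[0, 0.002, 0], [-0.051, 0.045, 0], 1], [[0, 0.002, 0], [-0.051, 0.07, 0], 1], [[0, 0.002, 0], [-0.051, 0.095, 0], 1], [[0, 0.002, 0], [-0.051, 0.119, 0], 1], [[0, 0.002, 0], [-0.051, 0.119, 0], 1], [[0, 0.002, 0], [-0.051, 0.119, 0], 1]], force=60)

```text
time: 2.28
eef_pos: [0.4299, 0.22, 0.0205]
tcp_rot: [-0.433, 0.56, -0.56, 0.431]
contact_force: [0.3, -0.2, 0.3]
opening: 1.002
```

```bash
python3 look.py w2
```

```text
2.2833 [ 0.2627  0.1601  2.1669 -0.0003  0.8172  0.5192] [0.4299 0.22   0.0205] [-0.009 -0.041 -0.038 -0.002 -0.005  0.001] [ 0.2525 -0.2155  0.2897] 1.0019313948471376
```

View pics/w2.png

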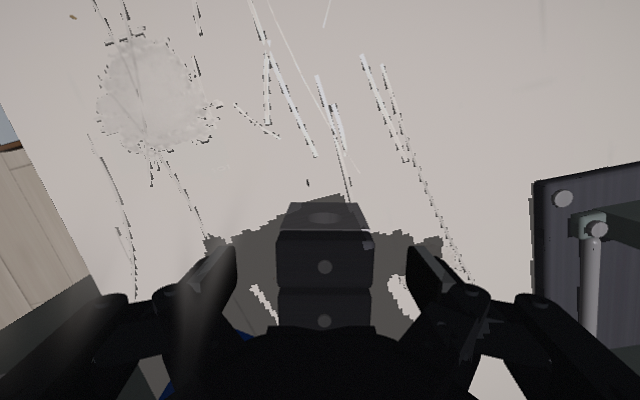

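The guide sits centred between the fingers at (325,270), so I'll close on it.

>>> jog_arm(deltas=[[[0, 0, 0], [0, 0, 0], 0.2], [[0, 0, 0], [0, 0, 0], 0.2], [[0, 0, 0], [0, 0, 0], 0.2], [[0, 0, 0], [0, 0, 0], 0.2], [[0, 0, 0], [0, 0, 0], 0.2], [[0, 0, 0], [0, 0, 0], 0.2], [[0, 0, 0], [0, 0, 0], 0.2], [[0, 0, 0], [0, 0, 0], 0.2]], force=60)

```text
time: 3.0
eef_pos: [0.4325, 0.2205, 0.0233]
tcp_rot: [0.431, -0.56, 0.56, -0.433]
contact_force: [-1.4, 0.9, 8.0]
opening: 0.461
```

```bash
python3 look.py w3;python3 - <<'E'
from h import *
np.set_printoptions(precision=4,suppress=True)
c=load("w3.npz");W=unproj_all(c,c["T"]);print(c["toolT"])
from plant import ctrl
st=ctrl.get_state();print(delta(st,[st["eef_pos"][0],st["eef_pos"][1],.13],[np.cos(-.0555),np.sin(-.0555),0]))
m=np.isfinite(W[...,2])&(W[...,2]>.05)&(W[...,2]<.064)&(np.hypot(W[...,0]-.43,W[...,1]-.22)<.04)
n,l,s,ce=cv2.connectedComponentsWithStats(m.astype(np.uint8))
for i in range(1,n):
    if s[i,4]>150:
        S=W[l==i];print(s[i],S.mean(0),cv2.minAreaRect((S[:,:2]*1000).astype(np.float32)))
E
```

```text
3.0 [0.2621 0.1568 2.1638 0.     0.8181 0.5191] [0.4325 0.2205 0.0233] [ 0.    -0.    -0.001  0.     0.002 -0.001] [-1.3607  0.9139  8.0231] 0.4614258913733125
[[-0.2542  0.0028  0.9672  0.4325]
 [-0.9672  0.0008 -0.2542  0.2205]
 [-0.0015 -1.      0.0025  0.0233]
 [ 0.      0.      0.      1.    ]]
(array([-0.0027, -0.2015, -0.0012]), array([-0.0002, -0.1067,  0.0003]))
[ 245  230  152  100 9929] [0.433  0.2237 0.0597] ((431.91558837890625, 220.60211181640625), (43.518760681152344, 66.50496673583984), 74.37409210205078)
```

View pics/w3.png

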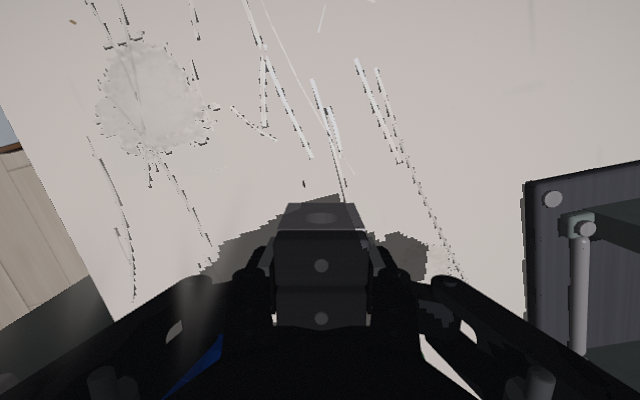

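Guide gripped: opening 0.46 is about 39 mm. I'll lift it, turn to the stand's yaw, and view the stand.

>>> jog_arm(deltas=[[[0, 0, 0], [0, -0.01, 0], 0.2], [[0, 0, 0], [0, -0.03, 0], 0.2], [[0, 0, 0], [0, -0.06, 0], 0.2], [[0, 0, 0], [0, -0.09, 0], 0.2], [[0, -0.05, 0], [0, -0.125, 0], 0.2], [[0, -0.1, 0], [0, -0.125, 0], 0.2], [[0, -0.15, 0], [0, -0.125, 0], 0.2], [[0, -0.2, 0], [0, -0.125, 0], 0.2], [[-0.003, -0.2, -0.001], [0, -0.125, 0], 0.2]])

```text
time: 3.8
eef_pos: [0.4313, 0.2201, 0.1481]
tcp_rot: [-0.486, 0.514, -0.514, 0.485]
contact_force: [0.4, 0.4, -2.2]
opening: 0.463
```

```bash
python3 - <<'E'
from h import *
from plant import ctrl
np.set_printoptions(precision=4,suppress=True)
st=ctrl.get_state();print(delta(st,[.6,.07,.148],[np.cos(-.0555),np.sin(-.0555),0]),st["opening"],st["contact_force"])
E
```

```text
(array([ 0.0015, -0.0007,  0.0003]), array([ 0.1404, -0.0001,  0.1769])) 0.463337590293477 [ 0.3683  0.3591 -2.1722]
```

>>> jog_arm(deltas=[[[0, 0, 0], [0.02, 0, 0.025], 0.2], [[0, 0, 0], [0.045, 0, 0.055], 0.2], [[0, 0, 0], [0.07, 0, 0.088], 0.2], [[0, 0, 0], [0.094, 0, 0.12], 0.2], [[0, 0, 0], [0.12, 0, 0.15], 0.2], [[0, 0, 0], [0.14, 0, 0.177], 0.2], [[0, 0, 0], [0.14, 0, 0.177], 0.2], [[0, 0, 0], [0.14, 0, 0.177], 0.2]])

```text
time: 4.47
eef_pos: [0.6005, 0.0688, 0.147]
tcp_rot: [-0.486, 0.516, -0.514, 0.484]
contact_force: [-0.6, -0.1, -2.5]
opening: 0.459
```

```bash
python3 look.py w4;python3 - <<'E'
from h import *
np.set_printoptions(precision=4,suppress=True)
c=load("w4.npz");W=unproj_all(c,c["T"]);print(c["toolT"])
for lo,hi in((.057,.072),(.008,.0165)):
  m=np.isfinite(W[...,2])&(W[...,2]>lo)&(W[...,2]<hi)
  n,l,s,ce=cv2.connectedComponentsWithStats(m.astype(np.uint8))
  for i in range(1,n):
    if s[i,4]>300:
        S=W[l==i];print(s[i],S.mean(0),cv2.minAreaRect((S[:,:2]*1000).astype(np.float32)))
E
```

```text
4.4667 [-0.0536  0.2166  1.8223 -0.0001  1.1064  0.0068] [0.6005 0.0688 0.147 ] [ 0.04  -0.031  0.051  0.01   0.011 -0.   ] [-0.6107 -0.1477 -2.5187] 0.45881155409754604
[[-0.0603 -0.0037  0.9982  0.6005]
 [-0.9982  0.0002 -0.0603  0.0688]
 [ 0.0001 -1.     -0.0037  0.147 ]
 [ 0.      0.      0.      1.    ]]
[ 282   28   66   26 1646] [0.6032 0.1938 0.0661] ((603.2037353515625, 194.69320678710938), (14.717086791992188, 46.132781982421875), 86.7772445678711)
[  0  99  24  62 812] [0.3586 0.1492 0.0596] ((358.4675598144531, 143.9936065673828), (48.10087585449219, 18.71230125427246), 71.82617950439453)
[ 109  141   30   52 1323] [0.4407 0.1128 0.0601] ((439.53619384765625, 111.94132232666016), (40.353939056396484, 22.898502349853516), 75.00961303710938)
[ 138  148   31   51 1285] [0.464  0.1061 0.0602] ((463.1806640625, 105.4330062866211), (39.96884536743164, 22.093250274658203), 74.94327545166016)
[ 288  166   58   19 1084] [0.598  0.0975 0.0663] ((598.19091796875, 97.01207733154297), (14.334660530090332, 45.860504150390625), 86.97937774658203)
[  1 209  57  53 952] [0.3608 0.0655 0.0648] ((357.0076599121094, 63.337379455566406), (21.35106658935547, 44.727386474609375), 21.526206970214844)
[ 262   26  110  167 6288] [0.6013 0.1476 0.0126] ((600.6619873046875, 145.63629150390625), (149.7976837158203, 96.65106201171875), 86.7179946899414)
[ 289   65   56   96 4572] [0.6006 0.1479 0.0127] ((600.5162963867188, 145.95355224609375), (84.70435333251953, 50.250274658203125), 87.05113220214844)
[ 28  89  49  68 500] [0.3567 0.1523 0.0122] ((357.0185546875, 152.9996337890625), (31.675195693969727, 61.1489143371582), 0.43599733710289)
[625 332  15  57 357] [ 0.9596 -0.1626  0.0118] ((959.6597290039062, -155.6662139892578), (75.52767181396484, 3.918788433074951), 89.43379211425781)
```

View pics/w4.png

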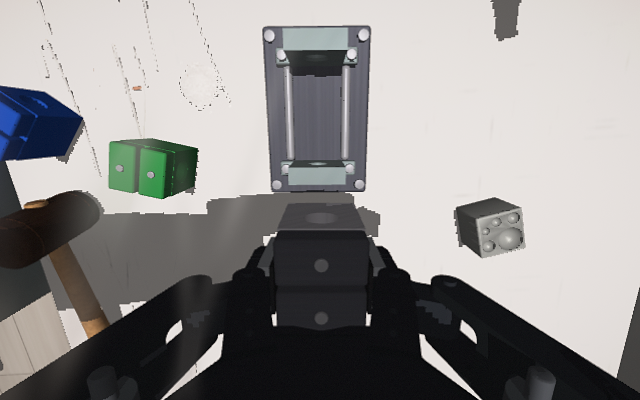

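The top of the view shows the stand at (317,110), clear of obstruction, with the held guide in front at (320,290). Next I'll measure the guide's pose in the tool frame with the same camera.

```bash
python3 - <<'E'
from h import *
np.set_printoptions(precision=4,suppress=True)
c=load("w4.npz");W=unproj_all(c,c["mount"])
print(W[266,321],W[318,321])
m=np.zeros(W.shape[:2],bool);m[225:326,255:390]=1
m&=np.isfinite(W[...,1])
for v in (240,255,275,300,320):
  r=W[v,255:390];print(v,[ (u+255,np.round(r[u]*1000,0)) for u in range(0,135,9)])
E
```

```text
[-0.0103 -0.0387 -0.0002] [ 0.0142 -0.0388 -0.0002]
240 [(255, array([ 54., 147., -73.])), (264, array([ 54., 147., -63.])), (273, array([-10., -11., -24.])), (282, array([-21., -37., -16.])), (291, array([-21., -36., -12.])), (300, array([-20., -36.,  -9.])), (309, array([-21., -37.,  -5.])), (318, array([-21., -36.,  -1.])), (327, array([-21., -36.,   2.])), (336, array([-21., -36.,   6.])), (345, array([-21., -36.,  10.])), (354, array([-20., -36.,  13.])), (363, array([-21., -36.,  17.])), (372, array([-10., -10.,  26.])), (381, array([ 54., 147.,  66.]))]
255 [(255, array([ -6., -20., -31.])), (264, array([-10., -28., -25.])), (273, array([-13., -35., -20.])), (282, array([-15., -37., -16.])), (291, array([-14., -37., -12.])), (300, array([-15., -37.,  -9.])), (309, array([-15., -37.,  -5.])), (318, array([-14., -37.,  -1.])), (327, array([-14., -37.,   2.])), (336, array([-15., -37.,   6.])), (345, array([-14., -37.,  10.])), (354, array([-14., -37.,  13.])), (363, array([-14., -36.,  17.])), (372, array([-10., -28.,  22.])), (381, array([ -7., -21.,  28.]))]
275 [(255, array([
[... 826 characters left out ...]
 -38.,   6.])), (345, array([  7., -37.,  10.])), (354, array([  7., -36.,  14.])), (363, array([  7., -37.,  18.])), (372, array([  4., -41.,  21.])), (381, array([-16., -71.,  17.]))]
320 [(255, array([-16., -80., -18.])), (264, array([-17., -80., -15.])), (273, array([158., 149., -58.])), (282, array([ 17., -36., -17.])), (291, array([ 17., -37., -13.])), (300, array([ 16., -38.,  -9.])), (309, array([ 16., -38.,  -5.])), (318, array([ 15., -39.,  -1.])), (327, array([ 16., -38.,   2.])), (336, array([ 16., -38.,   6.])), (345, array([ 17., -36.,  10.])), (354, array([ 16., -37.,  14.])), (363, array([ 17., -37.,  18.])), (372, array([-16., -80.,  13.])), (381, array([-16., -80.,  15.]))]
```

```bash
python3 - <<'E'
import cv2
im=cv2.imread("pics/w4.png")[190:340,220:420];cv2.imwrite("pics/w4c.png",cv2.resize(cv2.convertScaleAbs(im,alpha=2.5),None,fx=4,fy=4,interpolation=cv2.INTER_CUBIC))
E
```

```text
(no output)
```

View pics/w4c.png

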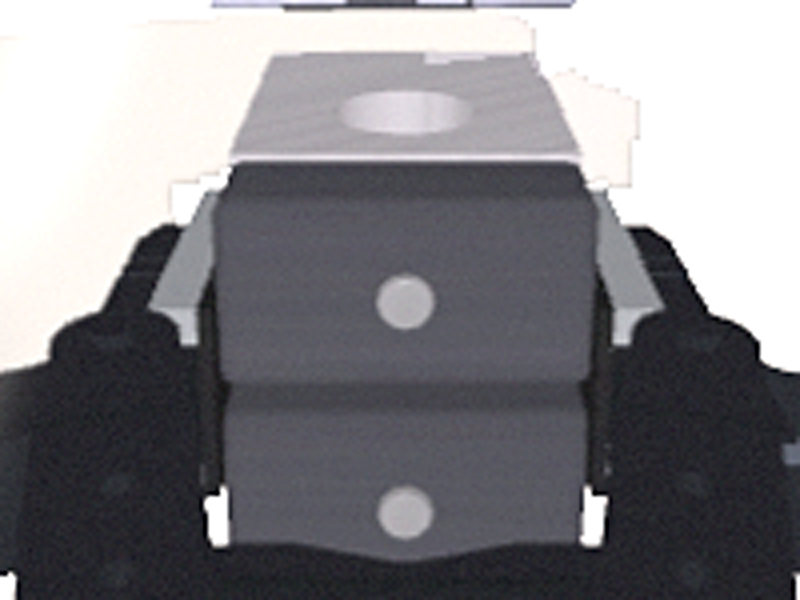

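```bash
python3 - <<'E'
from h import *
from plant import ctrl
np.set_printoptions(precision=4,suppress=True)
st=ctrl.get_state();print(st["eef_pos"],delta(st,[.6012,.1478,.085],[np.cos(-.0532),np.sin(-.0532),0]))
E
```

```text
[0.5993 0.0699 0.1468] (array([ 0.0046, -0.0054, -0.0002]), array([-0.0778,  0.0618, -0.0024]))
```

>>> jog_arm(deltas=[[[0.004, -0.005, 0], [-0.02, 0, -0.001], 0.2], [[0.004, -0.005, 0], [-0.045, 0, -0.001], 0.2], [[0.004, -0.005, 0], [-0.065, 0, -0.002], 0.2], [[0.004, -0.005, 0], [-0.078, 0, -0.0024], 0.2], [[0.004, -0.005, 0], [-0.078, 0.01, -0.0024], 0.2], [[0.004, -0.005, 0], [-0.078, 0.03, -0.0024], 0.2], [[0.004, -0.005, 0], [-0.078, 0.05, -0.0024], 0.2], [[0.004, -0.005, 0], [-0.078, 0.062, -0.0024], 0.2], [[0.004, -0.005, 0], [-0.078, 0.062, -0.0024], 0.2], [[0.004, -0.005, 0], [-0.078, 0.062, -0.0024], 0.2]])

```text
time: 5.35
eef_pos: [0.6002, 0.1477, 0.0836]
tcp_rot: [-0.487, 0.514, -0.512, 0.486]
contact_force: [0.5, 0.1, -2.8]
opening: 0.457
```

```bash
python3 look.py w5; python3 - <<'E'
from h import *
from plant import ctrl
np.set_printoptions(precision=4,suppress=True)
st=ctrl.get_state();print(st["eef_pos"],delta(st,[.6012,.1478,.0355],[np.cos(-.0532),np.sin(-.0532),0]))
E
```

```text
5.35 [0.0773 0.3229 1.8204 0.0001 1.0015 0.1309] [0.6002 0.1477 0.0836] [-0.002 -0.028 -0.04   0.002 -0.002  0.001] [ 0.5083  0.0683 -2.8124] 0.4572269335585032
[0.6014 0.1478 0.0851] (array([ 0.0003, -0.0005, -0.    ]), array([-0.    ,  0.0496, -0.0002]))
```

View pics/w5.png

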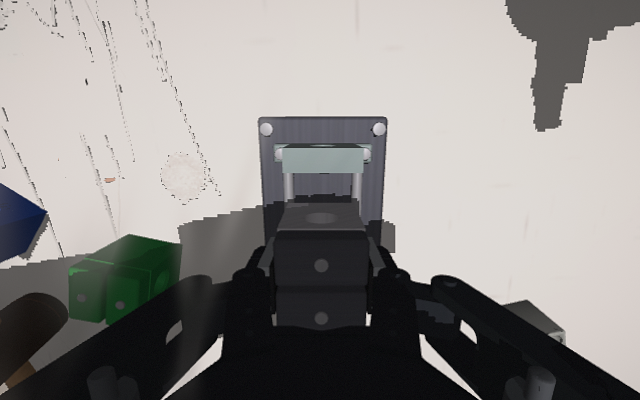

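```bash
python3 - <<'E'
from h import *
np.set_printoptions(precision=4,suppress=True)
c=load("w5.npz");W=unproj_all(c,c["T"]);M=unproj_all(c,c["mount"])
for lo,hi in((.057,.072),(.008,.0165)):
  m=np.isfinite(W[...,2])&(W[...,2]>lo)&(W[...,2]<hi);m[:,:250]=0;m[:,400:]=0;m[200:]=0
  n,l,s,ce=cv2.connectedComponentsWithStats(m.astype(np.uint8))
  for i in range(1,n):
    if s[i,4]>300:
        S=W[l==i];print(s[i],S.mean(0),cv2.minAreaRect((S[:,:2]*1000).astype(np.float32)))
        S=M[l==i][:,[0,2]];print(cv2.minAreaRect((S*1000).astype(np.float32)))
E
```

```text
[ 281  147   83   26 2103] [0.6032 0.1952 0.0664] ((603.252197265625, 194.88441467285156), (14.072212219238281, 45.89982986450195), 87.071044921875)
((-47.29285430908203, 0.5821170806884766), (14.07260799407959, 45.90206527709961), 0.14599387347698212)
[ 258  117  129   83 5475] [0.6033 0.1983 0.0126] ((602.82275390625, 189.26812744140625), (61.996864318847656, 96.27919006347656), 87.0068130493164)
((-41.68234634399414, 0.6446456909179688), (61.99712371826172, 96.27616119384766), 0.08197891712188721)
[ 292  173   61   27 1573] [0.6018 0.1691 0.0126] ((601.80908203125, 168.80075073242188), (21.10946273803711, 45.43891906738281), 86.95980834960938)
((-21.189455032348633, 0.7063312530517578), (21.10837173461914, 45.4363899230957), 0.035015203058719635)
```

>>> jog_arm(deltas=[[[0, 0, 0], [0, 0.01, 0.001], 0.2], [[0, 0, 0], [0, 0.025, 0.001], 0.2], [[0, 0, 0], [0, 0.036, 0.001], 0.2], [[0, 0, 0], [0, 0.042, 0.001], 0.2], [[0, 0, 0], [0, 0.046, 0.001], 0.2], [[0, 0, 0], [0, 0.048, 0.001], 0.2], [[0, 0, 0], [0, 0.048, 0.001], 0.2], [[0, 0, 0], [0, 0.048, 0.001], 0.2]])

```text
time: 6.07
eef_pos: [0.6028, 0.1478, 0.0376]
tcp_rot: [0.486, -0.513, 0.513, -0.487]
contact_force: [0.6, -0.3, -3.0]
opening: 0.453
```

```bash
python3 look.py w6
```

```text
6.0667 [0.0771 0.3914 1.8295 0.0001 0.9201 0.1307] [0.6028 0.1478 0.0376] [-0.001 -0.009 -0.004 -0.001 -0.002 -0.   ] [ 0.6426 -0.2772 -3.0189] 0.4534272489651494
```

View pics/w6.png

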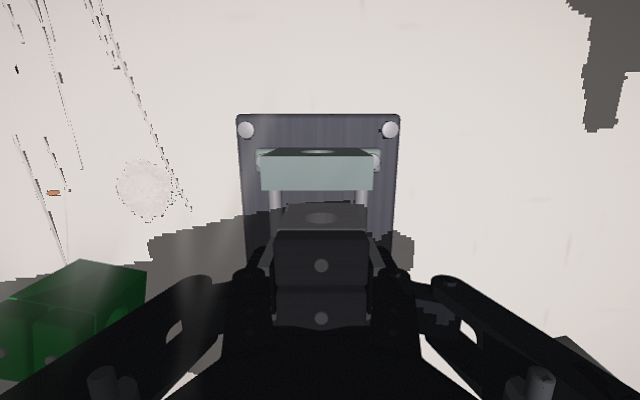

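The force is unchanged and the underside is about 2 mm above the bed between the bars, so I'll lower the rest of the way and release.

>>> jog_arm(deltas=[[[0, 0, 0], [0, 0.001, 0], 0.2], [[0, 0, 0], [0, 0.0025, 0], 0.2], [[0, 0, 0], [0, 0.0035, 0], 0.2], [[0, 0, 0], [0, 0.0035, 0], 0.2]])

```text
time: 6.45
eef_pos: [0.6033, 0.1479, 0.0354]
tcp_rot: [0.486, -0.513, 0.513, -0.487]
contact_force: [-2.9, -0.1, 3.3]
opening: 0.461
```

>>> jog_arm(deltas=[[[0, 0, 0], [0, 0, 0], 0.6], [[0, 0, 0], [0, 0, 0], 0.7], [[0, 0, 0], [0, 0, 0], 0.85], [[0, 0, 0], [0, 0, 0], 1], [[0, 0, 0], [0, 0, 0], 1], [[0, 0, 0], [0, 0, 0], 1]])

```text
time: 6.95
eef_pos: [0.6034, 0.1478, 0.0354]
tcp_rot: [0.486, -0.513, 0.514, -0.487]
contact_force: [0.3, 1.0, 0.3]
opening: 0.994
```

```bash
python3 look.py w7; python3 - <<'E'
import cv2
im=cv2.imread("pics/w7.png")[100:350,200:440];cv2.imwrite("pics/w7c.png",cv2.resize(cv2.convertScaleAbs(im,alpha=1.6),None,fx=2.3,fy=2.3,interpolation=cv2.INTER_CUBIC))
E
```

```text
6.95 [0.0771 0.3953 1.829  0.0001 0.9158 0.1307] [0.6034 0.1478 0.0354] [-0.001 -0.     0.003  0.     0.001 -0.002] [0.2669 0.9673 0.2509] 0.9939181093271527
```

View pics/w7c.png

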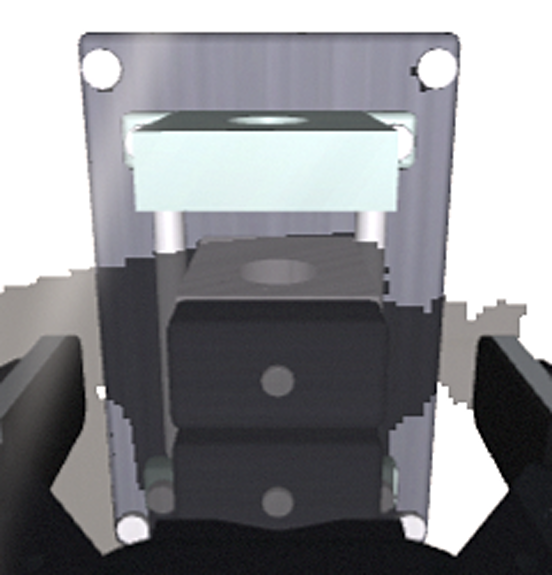

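>>> jog_arm(deltas=[[[0, 0, 0], [0, -0.02, 0], 1], [[0, 0, 0], [0, -0.05, 0], 1], [[0, 0, 0], [0, -0.08, 0], 1], [[0, 0, 0], [0.02, -0.11, 0], 1], [[0, 0, 0], [0.04, -0.11, 0], 1], [[0, 0, 0], [0.06, -0.11, 0], 1], [[0, 0, 0], [0.06, -0.11, 0], 1], [[0, 0, 0], [0.06, -0.11, 0], 1]])

```text
time: 7.67
eef_pos: [0.5999, 0.0873, 0.1454]
tcp_rot: [0.485, -0.513, 0.514, -0.486]
contact_force: [-0.3, 0.1, -0.3]
opening: 0.999
```

```bash
python3 look.py w8; cat > seg.py <<'E'
from h import *
import sys
np.set_printoptions(precision=4,suppress=True)
def seg(n,lo,hi,u0=0,u1=640,v0=0,v1=400,mn=300):
  c=load(n+".npz");W=unproj_all(c,c["T"])
  m=np.isfinite(W[...,2])&(W[...,2]>lo)&(W[...,2]<hi);k=np.zeros_like(m);k[v0:v1,u0:u1]=1;m&=k
  nn,l,s,ce=cv2.connectedComponentsWithStats(m.astype(np.uint8))
  for i in range(1,nn):
    if s[i,4]>mn:
        S=W[l==i];print(lo,hi,s[i],S.mean(0),cv2.minAreaRect((S[:,:2]*1000).astype(np.float32)))
E
python3 - <<'E'
from seg import *
seg("w8",.060,.070,240,400,0,260);seg("w8",.070,.082,240,400,0,260);seg("w8",.008,.0165,240,400,0,260)
E
```

```text
7.6667 [-0.023   0.2196  1.8219  0.0006  1.0988  0.0322] [0.5999 0.0873 0.1454] [ 0.026  0.013  0.002  0.005 -0.001  0.002] [-0.2528  0.1436 -0.2599] 0.9994451248057085
0.06 0.07 [ 285   56   65   24 1422] [0.6035 0.1943 0.0665] ((603.3772583007812, 194.64451599121094), (14.404436111450195, 45.92546844482422), 87.35710906982422)
0.06 0.07 [ 290  188   57   19 1021] [0.5982 0.0978 0.0663] ((598.103759765625, 97.35025787353516), (14.064579963684082, 45.9447021484375), 86.82585144042969)
0.07 0.082 [ 293  105   55   30 1592] [0.6033 0.1582 0.0726] ((603.2882690429688, 158.00979614257812), (20.60666847229004, 39.95359420776367), 86.78345489501953)
0.07 0.082 [ 294  139   53   28 1455] [0.602  0.1342 0.0725] ((601.950927734375, 134.01296997070312), (20.442880630493164, 39.90287780761719), 86.9349365234375)
0.008 0.0165 [ 265   49  107  161 6161] [0.6011 0.1543 0.0126] ((600.7503662109375, 146.0352783203125), (148.3302459716797, 96.28580474853516), 86.98725128173828)
0.008 0.0165 [289  87  58  18 883] [0.6027 0.181  0.0129] ((602.2943725585938, 180.907958984375), (14.717876434326172, 51.480125427246094), 86.56544494628906)
0.008 0.0165 [292 167  51  13 598] [0.5986 0.1095 0.0128] ((597.7435302734375, 109.70002746582031), (12.034856796264648, 49.200286865234375), 86.49797058105469)
```

View pics/w8.png

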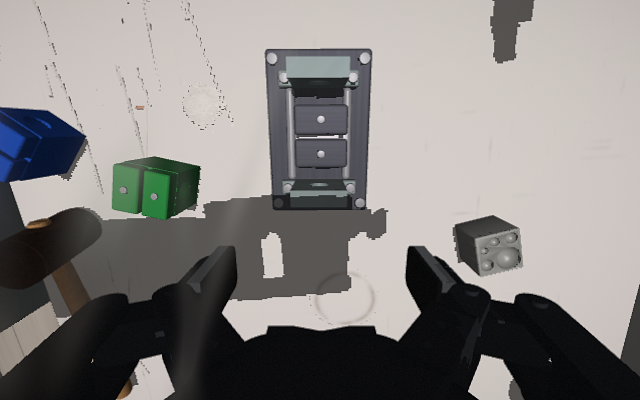

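The guide's jaws at (321,119) and (321,154) put its centre at (0.6026, 0.1460), top height 72.5 mm, square with the stand. It is 1.9 mm from the axis in x, within the 5 mm limit and resting against a bar. Next is the shaft.

```bash
python3 - <<'E'
from h import *
from plant import ctrl
np.set_printoptions(precision=4,suppress=True)
a=np.deg2rad(-8)
st=ctrl.get_state();print(st["eef_pos"],delta(st,[.433,-.43,.15],[np.cos(a),np.sin(a),0]))
E
```

```text
[0.5997 0.088  0.145 ] (array([-0.0007,  0.0852, -0.0007]), array([ 0.5263, -0.0054, -0.1383]))
```

>>> jog_arm(deltas=[[[0, 0, 0], [0.025, -0.005, -0.006], 1], [[0, 0.02, 0], [0.062, -0.005, -0.016], 1], [[0, 0.04, 0], [0.1, -0.005, -0.026], 1], [[0, 0.06, 0], [0.138, -0.005, -0.036], 1], [[0, 0.085, 0], [0.176, -0.005, -0.046], 1], [[0, 0.085, 0], [0.214, -0.005, -0.056], 1], [[0, 0.085, 0], [0.252, -0.005, -0.066], 1], [[0, 0.085, 0], [0.29, -0.005, -0.076], 1], [[0, 0.085, 0], [0.328, -0.005, -0.086], 1], [[0, 0.085, 0], [0.366, -0.005, -0.096], 1]])

```text
time: 8.55
eef_pos: [0.4836, -0.2729, 0.1493]
tcp_rot: [-0.464, 0.534, -0.533, 0.465]
contact_force: [1.2, -0.1, -0.8]
opening: 1.002
```

```bash
python3 - <<'E'
from h import *
from plant import ctrl
np.set_printoptions(precision=4,suppress=True)
a=np.deg2rad(-8)
st=ctrl.get_state();print(st["eef_pos"],delta(st,[.433,-.43,.15],[np.cos(a),np.sin(a),0]))
E
```

```text
[ 0.4836 -0.2729  0.1493] (array([-0.0004,  0.0013, -0.0014]), array([ 0.1626, -0.0009, -0.0284]))
```

>>> jog_arm(deltas=[[[0, 0, 0], [0.035, 0, -0.006], 1], [[0, 0, 0], [0.07, 0, -0.012], 1], [[0, 0, 0], [0.105, 0, -0.018], 1], [[0, 0, 0], [0.14, 0, -0.025], 1], [[0, 0, 0], [0.163, 0, -0.028], 1], [[0, 0, 0], [0.163, 0, -0.028], 1], [[0, 0, 0], [0.163, 0, -0.028], 1]])

```text
time: 9.13
eef_pos: [0.4334, -0.4307, 0.1483]
tcp_rot: [-0.463, 0.534, -0.533, 0.465]
contact_force: [-0.4, -0.1, 0.3]
opening: 0.998
```

```bash
python3 look.py w9; python3 - <<'E'
from seg import *
seg("w9",.033,.07,200,440,0,300,150)
E
```

```text
9.1333 [-0.9489  0.2279  1.8061  0.0021  1.1096 -0.8103] [ 0.4334 -0.4307  0.1483] [ 0.035 -0.019  0.029  0.006  0.004  0.001] [-0.4467 -0.1285  0.3415] 0.9975466319188141
0.033 0.07 [ 295    0   47  164 3794] [ 0.4449 -0.3343  0.0514] ((444.84649658203125, -334.02740478515625), (121.65008544921875, 37.21538543701172), 82.74785614013672)
```

View pics/w9.png

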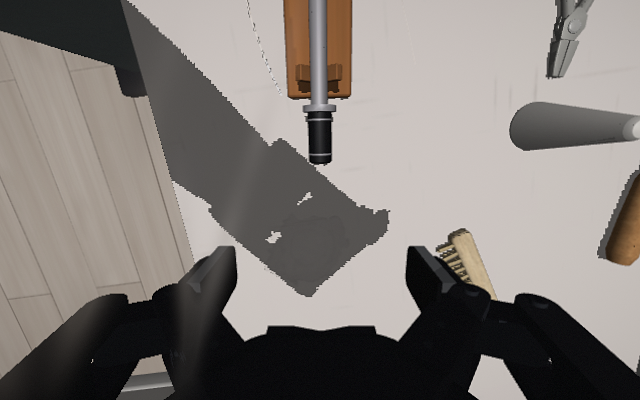

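```bash
python3 - <<'E'
from h import *
np.set_printoptions(precision=4,suppress=True)
c=load("w9.npz");W=unproj_all(c,c["T"])
cen=[]
for v in range(4,166,6):
    r=W[v,295:345];m=(r[:,2]>.036)
    S=r[m];print(v,S[0],S[-1],S[:,2].max(),np.hypot(*(S[-1]-S[0])[:2]))
    cen.append(((S[0]+S[-1])/2))
cen=np.array(cen)
E
```

```text
4 [ 0.4454 -0.2757  0.0476] [ 0.458  -0.2779  0.0488] 0.052889572724303 0.012790793158532043
10 [ 0.4449 -0.2792  0.0466] [ 0.4575 -0.282   0.0494] 0.05303815207195889 0.012915980157816141
16 [ 0.4443 -0.2831  0.0464] [ 0.4579 -0.285   0.0465] 0.05356279583474391 0.013753075657899943
22 [ 0.4436 -0.2872  0.0469] [ 0.4574 -0.2889  0.0462] 0.05287644413996159 0.013808648988266059
28 [ 0.4438 -0.2918  0.0484] [ 0.4568 -0.2931  0.0467] 0.05315067814344254 0.01305376767461324
34 [ 0.4432 -0.2958  0.048 ] [ 0.4563 -0.2969  0.0456] 0.053393067406311445 0.013158333463486622
40 [ 0.4426 -0.3001  0.0488] [ 0.4557 -0.3012  0.0461] 0.05312491051280363 0.013187844803495075
46 [ 0.4419 -0.3037  0.047 ] [ 0.4551 -0.3054  0.0464] 0.05332460056738844 0.013294203914220593
52 [ 0.4413 -0.3076  0.0458] [ 0.4544 -0.3101  0.0484] 0.054002023552887496 0.013382411506664556
58 [ 0.4406 -0.3119  0.0462] [ 0.4539 -0.3141  0.0477] 0.05329561313049738 0.013441425232398361
64 [ 0.4322 -0.3157  0.049 ] [ 0.4645 -0.3195  0.0455] 0.053028401110244566 0.03249181377456617
70 [ 0.4283 -0.3191  0.0465] [ 0.4648 -0.3239 
[... 798 characters left out ...]
78 0.01919246313305172
124 [ 0.4324 -0.3616  0.0496] [ 0.4505 -0.3641  0.0483] 0.05617304312636895 0.0182292023609905
130 [ 0.4317 -0.3663  0.0497] [ 0.4498 -0.3689  0.0484] 0.05615837589222816 0.018318019463240333
136 [ 0.4309 -0.3711  0.0476] [ 0.4492 -0.3737  0.0489] 0.05651089203398926 0.018491644930392955
142 [ 0.4301 -0.376   0.0479] [ 0.4485 -0.3785  0.0492] 0.055517401723538945 0.018568132049365846
148 [ 0.4293 -0.3811  0.0455] [ 0.4488 -0.3838  0.0457] 0.05592433875777836 0.019743628591090665
154 [ 0.4285 -0.386   0.0464] [ 0.4482 -0.3889  0.0451] 0.05647148206199931 0.019834602616985195
160 [ 0.4288 -0.3909  0.0495] [ 0.4475 -0.394   0.0456] 0.055817787840385075 0.01894120548085798
```

```bash
python3 - <<'E'
from h import *
from plant import ctrl
np.set_printoptions(precision=4,suppress=True)
c=load("w9.npz");W=unproj_all(c,c["T"]);print(W[233,460],W[240,440],W[150,520])
a=np.deg2rad(-6.95)
st=ctrl.get_state();print(st["eef_pos"],delta(st,[.440,-.3722,.08],[np.cos(a),np.sin(a),0]))
E
```

```text
[ 0.5736 -0.4931  0.0107] [ 0.5559 -0.5023  0.0018] [ 0.6394 -0.4156  0.0011]
[ 0.4337 -0.4297  0.1483] (array([ 0.0002, -0.0169, -0.003 ]), array([-0.0576,  0.0685, -0.0017]))
```

>>> jog_arm(deltas=[[[0, -0.017, -0.003], [-0.025, 0, -0.001], 0.7], [[0, -0.017, -0.003], [-0.05, 0, -0.0015], 0.7], [[0, -0.017, -0.003], [-0.0575, 0, -0.0017], 0.7], [[0, -0.017, -0.003], [-0.0575, 0.025, -0.0017], 0.7], [[0, -0.017, -0.003], [-0.0575, 0.055, -0.0017], 0.7], [[0, -0.017, -0.003], [-0.0575, 0.0685, -0.0017], 0.7], [[0, -0.017, -0.003], [-0.0575, 0.0685, -0.0017], 0.7], [[0, -0.017, -0.003], [-0.0575, 0.0685, -0.0017], 0.7]])

```text
time: 9.85
eef_pos: [0.4399, -0.3714, 0.0793]
tcp_rot: [-0.469, 0.53, -0.528, 0.469]
contact_force: [0.5, -0.2, 0.5]
opening: 0.698
```

```bash
python3 look.py w10; python3 - <<'E'
from h import *
from plant import ctrl
np.set_printoptions(precision=4,suppress=True)
c=load("w10.npz");W=unproj_all(c,c["mount"])
for v in (60,100,140,180,200,215,230,250,270):
    r=W[v,270:370];m=np.isfinite(r[:,2])&(r[:,1]<.04)
    S=r[m]
    if len(S):print(v,S[0],S[-1],S[:,1].min())
a=np.deg2rad(-6.95)
st=ctrl.get_state();print(st["eef_pos"],delta(st,[.440,-.3722,.026],[np.cos(a),np.sin(a),0]))
E
```

```text
9.85 [-0.8772  0.2449  1.9285 -0.0001  0.9705 -0.7569] [ 0.4399 -0.3714  0.0793] [-0.007 -0.029 -0.04   0.002 -0.002  0.   ] [ 0.5346 -0.1805  0.5436] 0.6977491869912265
60 [-0.1021  0.0331 -0.0063] [-0.1023  0.0341  0.0074] 0.026111401560472425
100 [-0.0806  0.0317 -0.0058] [-0.0806  0.0326  0.0071] 0.02582630666110569
140 [-0.0577  0.032  -0.0061] [-0.0577  0.0336  0.0074] 0.02586536205903489
180 [-0.0331  0.0323 -0.0063] [-0.033   0.0332  0.007 ] 0.02542041643323345
200 [-0.0207  0.0299 -0.0127] [-0.0203  0.0316  0.0141] 0.019150498198409693
215 [-0.0102  0.0319 -0.0091] [-0.0103  0.0313  0.0097] 0.022823748844967823
230 [ 0.0002  0.032  -0.0092] [0.0006 0.0329 0.01  ] 0.023486180065553114
250 [ 0.0145  0.0319 -0.0094] [0.0148 0.0326 0.0101] 0.02336825262602163
[ 0.4406 -0.3724  0.0807] (array([-0.0004,  0.0007,  0.0005]), array([-0.0002,  0.0547, -0.0006]))
```

View pics/w10.png

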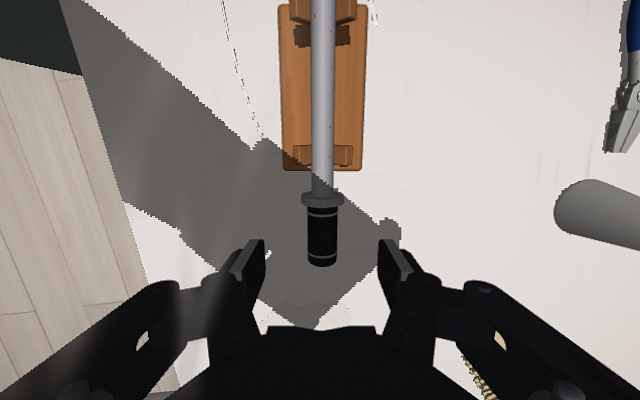

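The shaft is centred at u≈323 and parallel to the tool, with the handle at (322,235). Descending and gripping.

>>> jog_arm(deltas=[[[0, 0, 0], [0, 0.015, 0], 0.7], [[0, 0, 0], [0, 0.035, 0], 0.7], [[0, 0, 0], [0, 0.05, 0], 0.7], [[0, 0, 0], [0, 0.054, 0], 0.7], [[0, 0, 0], [0, 0.054, 0], 0.7], [[0, 0, 0], [0, 0.054, 0], 0.5], [[0, 0, 0], [0, 0.054, 0], 0.3], [[0, 0, 0], [0, 0.054, 0], 0.1], [[0, 0, 0], [0, 0.054, 0], 0], [[0, 0, 0], [0, 0.054, 0], 0]], force=80)

```text
time: 10.73
eef_pos: [0.4409, -0.3732, 0.0279]
tcp_rot: [0.469, -0.528, 0.53, -0.469]
contact_force: [-2.0, -1.3, 2.2]
opening: 0.208
```

>>> jog_arm(deltas=[[[0, 0, 0], [0, 0, 0], 0], [[0, 0, 0], [0, 0, 0], 0], [[0, 0, 0], [0, 0, 0], 0]])

```text
time: 10.98
eef_pos: [0.4409, -0.3733, 0.0281]
tcp_rot: [0.469, -0.528, 0.53, -0.469]
contact_force: [-1.0, 0.5, 2.2]
opening: 0.206
```

```bash
python3 look.py w11
```

```text
10.9833 [-0.8777  0.3259  1.9402 -0.0008  0.8729 -0.7571] [ 0.4409 -0.3733  0.0281] [-0.     0.002  0.    -0.003 -0.001 -0.003] [-1.008   0.5384  2.1979] 0.20592844026811766
```

View pics/w11.png

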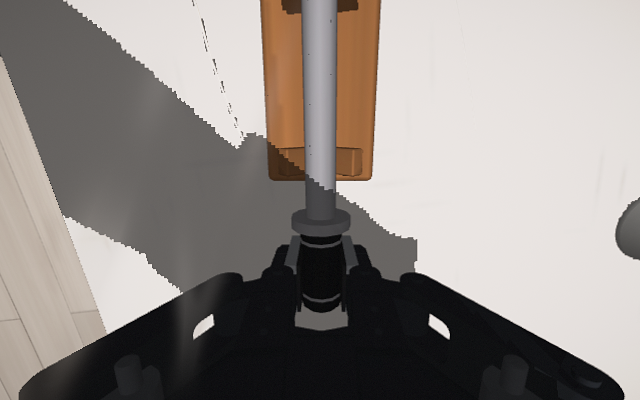

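Gripped, opening 0.206 (about 18–20 mm). Lifting straight up, then measuring the shaft in the tool frame.

>>> jog_arm(deltas=[[[0, 0, 0], [0, -0.008, 0], 0], [[0, 0, 0], [0, -0.022, 0], 0], [[0, 0, 0], [0, -0.04, 0], 0], [[0, 0, 0], [0, -0.06, 0], 0], [[0, 0, 0], [0, -0.08, 0], 0], [[0, 0, 0], [0, -0.09, 0], 0], [[0, 0, 0], [0, -0.09, 0], 0]])

```text
time: 11.62
eef_pos: [0.4422, -0.3745, 0.1212]
tcp_rot: [0.469, -0.526, 0.532, -0.469]
contact_force: [0.3, -1.2, -1.6]
opening: 0.203
```

```bash
cat > shaftfit.py <<'E'
from h import *
def fit(n,v0=20,v1=205,step=8,pr=True):
    c=load(n+".npz");W=unproj_all(c,c["mount"]);out=[]
    for v in range(v0,v1,step):
        r=W[v,270:370];m=np.isfinite(r[:,2])&(r[:,1]<.03)&(r[:,1]>-.05)
        S=r[m]
        if len(S)>4:
            w=S[-1,2]-S[0,2]
            if pr:print(v,S[0],S[-1],S[:,1].min())
            if .011<w<.016: 
                out.append([S[:,0].mean(),np.sort(S[:,1])[:3].mean(),(S[0,2]+S[-1,2])/2])
    o=np.array(out);pz=np.polyfit(o[:,0],o[:,2],1);py=np.polyfit(o[:,0],o[:,1],1)
    print("z vs x",pz,"y_top vs x",py);return pz,py
E
python3 look.py w12; python3 - <<'E'
from shaftfit import *
np.set_printoptions(precision=4,suppress=True)
fit("w12")
E
```

```text
11.6167 [-0.8775  0.1896  1.9064 -0.0005  1.037  -0.757 ] [ 0.4422 -0.3745  0.1212] [-0.002  0.037  0.038  0.    -0.026 -0.001] [ 0.3419 -1.19   -1.6108] 0.20322251135077335
20 [-0.1052 -0.0185 -0.0075] [-0.1056 -0.0174  0.0058] -0.02516716834807478
28 [-0.1023 -0.0192 -0.0075] [-0.1026 -0.018   0.0058] -0.02537701142129388
36 [-0.1    -0.0176 -0.0076] [-0.0998 -0.0184  0.0058] -0.02601242526628414
44 [-0.097  -0.0181 -0.0077] [-0.0971 -0.0179  0.0059] -0.025135651891623603
52 [-0.0942 -0.0178 -0.0077] [-0.0943 -0.0172  0.006 ] -0.02450898310058426
60 [-0.091  -0.0189 -0.0073] [-0.0911 -0.0188  0.0059] -0.025402587821129183
68 [-0.0881 -0.0188 -0.0074] [-0.0883 -0.0176  0.006 ] -0.025417875032824624
76 [-0.0853 -0.0177 -0.0075] [-0.0853 -0.0178  0.0061] -0.024616719234074852
84 [-0.0821 -0.0187 -0.0075] [-0.0823 -0.0172  0.0061] -0.02520734382484796
92 [-0.0791 -0.018  -0.0076] [-0.0791 -0.0184  0.0061] -0.02469140609732326
100 [-0.076  -0.0178 -0.0076] [-0.0761 -0.0175  0.0062] -0.024874532972811336
108 [-0.0728 -0.018  -0.0073] [-0.0729 -0.0175  0.0063] -0.02436857704032655
116 [-0
[... 275 characters left out ...]
0.0059] -0.024901815528813542
148 [-0.0562 -0.0169 -0.0076] [-0.0563 -0.0182  0.006 ] -0.02432301172742929
156 [-0.053 -0.02  -0.007] [-0.0527 -0.0171  0.0061] -0.024997304644628696
164 [-0.0495 -0.0197 -0.0071] [-0.0492 -0.0173  0.0062] -0.024282737262138157
172 [-0.0458 -0.0182 -0.0072] [-0.0455 -0.0166  0.0062] -0.02451255981211875
180 [-0.042  -0.0171 -0.0073] [-0.0421 -0.0177  0.0062] -0.02416577036801114
188 [-0.0383 -0.0173 -0.0074] [-0.0383 -0.0174  0.0063] -0.02438553269368035
196 [-0.0346 -0.0174 -0.0074] [-0.0345 -0.017   0.0064] -0.023988322396589684
204 [-0.0314 -0.0197 -0.0069] [-0.0305 -0.0164  0.0064] -0.024399370673109252
z vs x [ 0.0059 -0.0003] y_top vs x [ 0.0122 -0.0237]
```

View pics/w12.png

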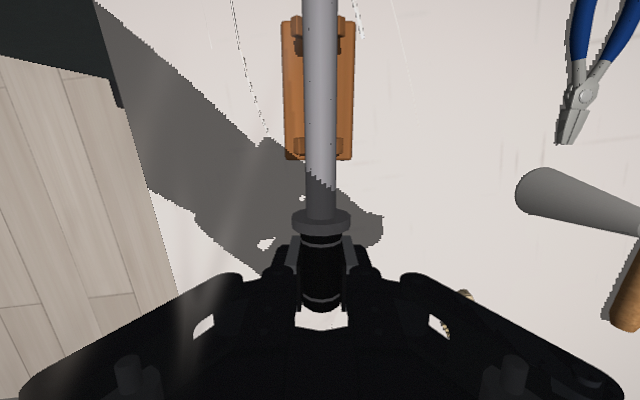

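```bash
python3 - <<'E'
from h import *
np.set_printoptions(precision=4,suppress=True)
for n,v1 in(("w10",190),("w11",205),("w12",205)):
    c=load(n+".npz");W=unproj_all(c,c["T"]);M=unproj_all(c,c["mount"]);o=[]
    for v in range(16,v1,4):
        m=M[v,300:345];r=W[v,300:345];k=np.isfinite(r[:,2])&(r[:,2]>r[:,2][20]-.01)
        S=r[k];w=np.hypot(*(S[-1]-S[0])[:2])
        if .011<w<.0155:o.append([S[:,1].mean(),np.sort(S[:,2])[-3:].mean(),(S[0,0]+S[-1,0])/2])
    o=np.array(o);print(n,len(o),"z vs y",np.polyfit(o[:,0],o[:,1],1),"x vs y",np.polyfit(o[:,0],o[:,2],1),"meanz",o[:,1].mean(),"toolx",c["toolT"][:3,0])
E
```

```text
w10 37 z vs y [0.0064 0.055 ] x vs y [0.1259 0.4868] meanz 0.0531364252270242 toolx [-0.1199 -0.9928 -0.0015]
w11 41 z vs y [0.0188 0.0592] x vs y [0.118  0.4844] meanz 0.05352597250512286 toolx [-0.1199 -0.9928  0.0022]
w12 48 z vs y [0.0044 0.1467] x vs y [0.1197 0.4863] meanz 0.14534507140253428 toolx [-0.1199 -0.9928  0.0062]
```

```bash
python3 - <<'E'
from h import *
from plant import ctrl
np.set_printoptions(precision=4,suppress=True)
st=ctrl.get_state();print(st["eef_pos"],delta(st,[.589,-.097,.115],[np.cos(-.057),np.sin(-.057),0]))
E
```

```text
[ 0.4414 -0.3736  0.1192] (array([-0.0034, -0.0632,  0.0041]), array([-0.2923,  0.0035,  0.1133]))
```

>>> jog_arm(deltas=[[[0, 0, 0], [-0.015, 0, 0.006], 0], [[0, -0.01, 0], [-0.045, 0, 0.018], 0], [[0, -0.02, 0], [-0.08, 0, 0.031], 0], [[0, -0.03, 0], [-0.115, 0, 0.045], 0], [[0, -0.04, 0], [-0.15, 0, 0.058], 0], [[0, -0.05, 0], [-0.185, 0, 0.072], 0], [[-0.003, -0.063, 0.004], [-0.22, 0, 0.085], 0], [[-0.003, -0.063, 0.004], [-0.25, 0, 0.097], 0], [[-0.003, -0.063, 0.004], [-0.275, 0.002, 0.107], 0], [[-0.003, -0.063, 0.004], [-0.292, 0.003, 0.113], 0]])

```text
time: 12.5
eef_pos: [0.5884, -0.0943, 0.1131]
tcp_rot: [-0.486, 0.515, -0.513, 0.486]
contact_force: [-0.1, -0.3, -0.5]
opening: 0.209
```

>>> jog_arm(deltas=[[[0, 0, 0], [0, 0.02, 0], 0], [[0, 0, 0], [0, 0.04, 0], 0], [[0, 0, 0], [0, 0.055, 0], 0], [[0, 0, 0], [0, 0.055, 0], 0], [[0, 0, 0], [0, 0.055, 0], 0]])

```text
time: 12.92
eef_pos: [0.5863, -0.0935, 0.0555]
tcp_rot: [-0.487, 0.516, -0.511, 0.485]
contact_force: [-0.2, 0.4, -1.3]
opening: 0.206
```

```bash
python3 look.py w13; python3 - <<'E'
from h import *
from plant import ctrl
np.set_printoptions(precision=4,suppress=True)
from shaftfit import *
fit("w13",8,205,4,False)
st=ctrl.get_state();print(toolT(st),delta(st,[.589,-.097,.0251],[np.cos(-.057),np.sin(-.057),0]))
for n in("scene","top"):
    c=ctrl.read_camera(n);np.savez(n+"1.npz",**c);cv2.imwrite(f"pics/{n}1.png",c["pixels"])
im=cv2.imread("pics/scene1.png")[140:290,240:420];cv2.imwrite("pics/scene1c.png",cv2.resize(im,None,fx=4,fy=4,interpolation=cv2.INTER_CUBIC))
E
```

```text
12.9167 [-0.3292  0.3182  1.8879  0.0007  0.9438 -0.2743] [ 0.5863 -0.0935  0.0555] [-0.004 -0.037 -0.042 -0.002 -0.002  0.001] [-0.1705  0.4084 -1.3324] 0.20573937636404505
z vs x [ 0.0054 -0.0004] y_top vs x [ 0.0106 -0.0239]
[[-0.0555 -0.0044  0.9985  0.5876]
 [-0.9985  0.0021 -0.0555 -0.0941]
 [-0.0019 -1.     -0.0045  0.0572]
 [ 0.      0.      0.      1.    ]] (array([ 0.0045,  0.0015, -0.0019]), array([0.0029, 0.0321, 0.0017]))
```

View pics/w13.png

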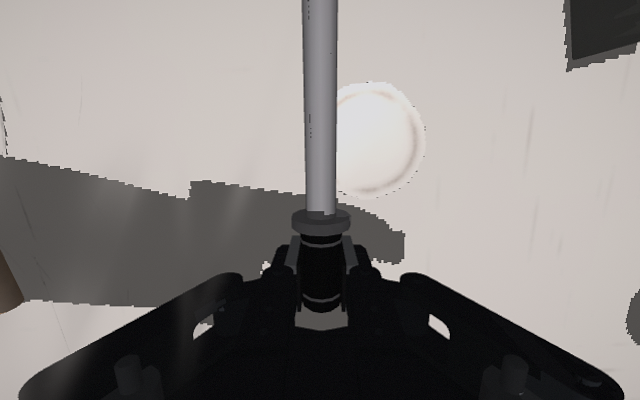

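View pics/scene1c.png

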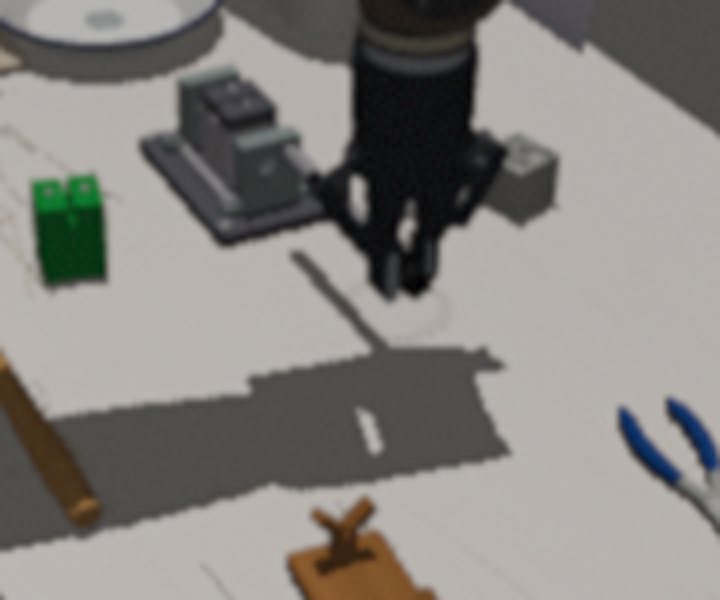

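```bash
cat > avg.py <<'E'
from h import *
from plant import ctrl
np.set_printoptions(precision=4,suppress=True)
def avg(n=8,pr=False):
    P=[];Q=[];F=[]
    for i in range(n):
        st=ctrl.get_state();P.append(st["eef_pos"]);Q.append(st["tcp_rot"]);F.append(st["contact_force"])
        if pr:print(P[-1],st["qpos"])
        if i<n-1:ctrl.read_camera("top")
    r=R.from_quat(Q).mean()
    return dict(eef_pos=np.mean(P,0),tcp_rot=r.as_quat(),time=st["time"],F=np.mean(F,0),sd=np.std(P,0))
E
python3 - <<'E'
from avg import *
a=avg(8,True);print(a,toolT(a)[:3,:3]);print(delta(a,[.589,-.097,.0251],[np.cos(-.057),np.sin(-.057),0]))
E
```

```text
[ 0.5889 -0.0946  0.059 ] [-0.3295  0.3147  1.8845  0.0007  0.9436 -0.2743]
[ 0.5891 -0.0947  0.0593] [-0.3295  0.3143  1.8843  0.0007  0.9436 -0.2744]
[ 0.5891 -0.0947  0.0594] [-0.3295  0.3142  1.8844  0.0007  0.9436 -0.2743]
[ 0.589  -0.0946  0.0593] [-0.3295  0.3142  1.8845  0.0007  0.9436 -0.2744]
[ 0.5889 -0.0946  0.0592] [-0.3295  0.3142  1.8848  0.0007  0.9436 -0.2744]
[ 0.5887 -0.0945  0.059 ] [-0.3294  0.3144  1.885   0.0007  0.9436 -0.2744]
[ 0.5886 -0.0944  0.0588] [-0.3294  0.3146  1.8852  0.0007  0.9435 -0.2743]
[ 0.5885 -0.0943  0.0586] [-0.3293  0.3148  1.8853  0.0007  0.9435 -0.2743]
{'eef_pos': array([ 0.5888, -0.0945,  0.0591]), 'tcp_rot': array([ 0.4859, -0.5141,  0.5132, -0.4859]), 'time': 13.4167, 'F': array([-0.3547,  0.1401, -1.0832]), 'sd': array([0.0002, 0.0001, 0.0003])} [[-0.0555 -0.0009  0.9985]
 [-0.9985  0.0009 -0.0555]
 [-0.0009 -1.     -0.001 ]]
(array([ 0.001 ,  0.0015, -0.0009]), array([0.0025, 0.034 , 0.0003]))
```

>>> jog_arm(deltas=[[[0.001, 0.001, -0.001], [0, 0.012, 0], 0], [[0.001, 0.001, -0.001], [0, 0.024, 0], 0], [[0.001, 0.001, -0.001], [0, 0.032, 0], 0], [[0.001, 0.001, -0.001], [0, 0.0337, 0], 0], [[0.001, 0.001, -0.001], [0, 0.0337, 0], 0], [[0.001, 0.001, -0.001], [0, 0.0337, 0], 0], [[0.001, 0.001, -0.001], [0, 0.0337, 0], 0], [[0.001, 0.001, -0.001], [0, 0.0337, 0], 0]])

```text
time: 14.08
eef_pos: [0.5889, -0.0945, 0.0255]
tcp_rot: [0.486, -0.514, 0.514, -0.486]
contact_force: [1.0, -0.3, -1.4]
opening: 0.207
```

```bash
python3 - <<'E'
from avg import *
a=avg(5,True);print(a,toolT(a)[:3,:3]);y=-.0945;s=(a["eef_pos"][1]-.146)/.9986
print(delta(a,[.6013+.0532*s+.0004,a["eef_pos"][1],.0251],[np.cos(-.057),np.sin(-.057),0]),"nose s",s+.158)
c=ctrl.read_camera("scene");cv2.imwrite("pics/s2.png",c["pixels"]);np.savez("s2.npz",**c)
from h import *
# projected bore-axis points and expected nose
n=a["eef_pos"]-0.158*toolT(a)[:3,0]-[0,0,-.0169]
print("nose",n, proj(c,c["T"],n), "bore -y plate",proj(c,c["T"],[.6007-.056*.0532,.146-.056,.042]))
im=cv2.imread("pics/s2.png")[150:210,260:330];cv2.imwrite("pics/s2c.png",cv2.resize(im,None,fx=9,fy=9,interpolation=cv2.INTER_CUBIC))
E
```

```text
[ 0.5889 -0.0945  0.0255] [-0.329   0.3656  1.8927 -0.0002  0.883  -0.2725]
[ 0.5889 -0.0945  0.0255] [-0.329   0.3655  1.8927 -0.0002  0.883  -0.2725]
[ 0.5888 -0.0945  0.0255] [-0.329   0.3655  1.8929 -0.0002  0.883  -0.2725]
[ 0.5887 -0.0944  0.0254] [-0.329   0.3655  1.893  -0.0002  0.883  -0.2725]
[ 0.5887 -0.0944  0.0253] [-0.329   0.3656  1.8931 -0.0002  0.883  -0.2725]
{'eef_pos': array([ 0.5888, -0.0944,  0.0254]), 'tcp_rot': array([ 0.4857, -0.5138,  0.514 , -0.4857]), 'time': 14.2833, 'F': array([ 0.2389,  0.147 , -0.7579]), 'sd': array([0.0001, 0.    , 0.0001])} [[-0.0563  0.0001  0.9984]
 [-0.9984 -0.0002 -0.0563]
 [ 0.0002 -1.      0.0002]]
(array([-0.0002,  0.0006,  0.0002]), array([-0.    ,  0.0003,  0.0001])) nose s -0.08277841674483305
nose [0.5977 0.0633 0.0423] [[312.2166 186.895 ]] bore -y plate [[307.4745 182.4868]]
```

View pics/s2c.png

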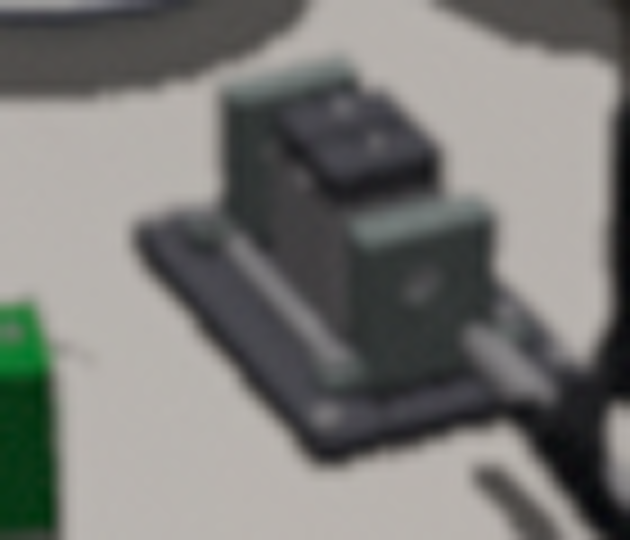

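The scene view shows the nose at (312.2,187.2), matching the predicted (312.2,186.9), and the bore at about (307,182), as predicted. I'll thread it in stages and watch the force.

>>> jog_arm(deltas=[[[0, 0, 0], [-0.006, 0, 0], 0], [[0, 0, 0], [-0.014, 0, 0], 0], [[0, 0, 0], [-0.022, 0, 0], 0], [[0, 0, 0], [-0.03, 0, 0], 0], [[0, 0, 0], [-0.038, 0, 0], 0], [[0, 0, 0], [-0.045, 0, 0], 0], [[0, 0, 0], [-0.048, 0, 0], 0], [[0, 0, 0], [-0.048, 0, 0], 0]])

```text
time: 15.0
eef_pos: [0.5912, -0.0454, 0.0252]
tcp_rot: [-0.486, 0.514, -0.513, 0.486]
contact_force: [1.0, -0.5, -1.6]
opening: 0.208
```

```bash
python3 - <<'E'
from avg import *
a=avg(3);print(a,toolT(a)[:3,:3]);s=(a["eef_pos"][1]-.146)/.9986
print(delta(a,[.6013+.0532*s+.0004,a["eef_pos"][1],.0251],[np.cos(-.057),np.sin(-.057),0]),"nose s",s+.158)
E
```

```text
{'eef_pos': array([ 0.5913, -0.0459,  0.0252]), 'tcp_rot': array([ 0.4861, -0.5137,  0.5136, -0.4858]), 'time': 15.1, 'F': array([ 0.4119, -0.0856, -1.4947]), 'sd': array([0.    , 0.0004, 0.    ])} [[-0.0554 -0.0003  0.9985]
 [-0.9985 -0.0001 -0.0554]
 [ 0.0002 -1.     -0.0003]]
(array([0.0003, 0.0015, 0.0002]), array([-0.    ,  0.0001,  0.0002])) nose s -0.034144232082719383
```

Through the first plate with no force rise. Continuing into the guide and the far plate.

>>> jog_arm(deltas=[[[0, 0.001, 0], [-0.005, 0, 0], 0], [[0, 0.001, 0], [-0.012, 0, 0], 0], [[0, 0.001, 0], [-0.019, 0, 0], 0], [[0, 0.001, 0], [-0.026, 0, 0], 0], [[0, 0.001, 0], [-0.033, 0, 0], 0], [[0, 0.001, 0], [-0.04, 0, 0], 0], [[0, 0.001, 0], [-0.046, 0, 0], 0], [[0, 0.001, 0], [-0.05, 0, 0], 0], [[0, 0.001, 0], [-0.05, 0, 0], 0]])

```text
time: 15.85
eef_pos: [0.5941, 0.0046, 0.0252]
tcp_rot: [-0.486, 0.514, -0.514, 0.486]
contact_force: [0.3, 0.1, -1.9]
opening: 0.21
```

```bash
python3 look.py w14; python3 - <<'E'
from avg import *
a=avg(3);print(a,toolT(a)[:3,:3]);s=(a["eef_pos"][1]-.146)/.9986
print(delta(a,[.6013+.0532*s+.0004,a["eef_pos"][1],.0251],[np.cos(-.057),np.sin(-.057),0]),"nose s",s+.158)
E
```

```text
15.85 [-0.1628  0.3621  1.8982 -0.0002  0.8816 -0.1069] [0.5941 0.0046 0.0252] [-0.018  0.001 -0.001 -0.01  -0.002 -0.01 ] [ 0.2826  0.1205 -1.8534] 0.21029712810700277
{'eef_pos': array([0.5941, 0.0038, 0.0252]), 'tcp_rot': array([ 0.4858, -0.5139,  0.5139, -0.4856]), 'time': 16.0, 'F': array([-0.3662,  0.4933, -1.0129]), 'sd': array([0.    , 0.0002, 0.    ])} [[-0.0564 -0.0002  0.9984]
 [-0.9984 -0.0004 -0.0564]
 [ 0.0004 -1.     -0.0002]]
(array([0.0002, 0.0006, 0.0004]), array([ 0.    ,  0.0001, -0.    ])) nose s 0.015624176837079035
```

View pics/w14.png

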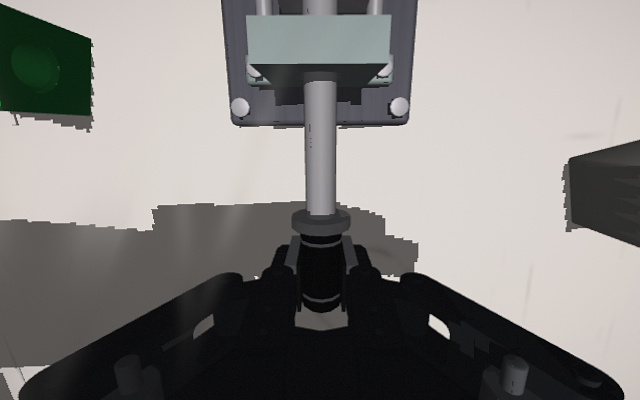

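The shaft enters the near plate on centre at (320,85), with force near zero. I'll advance 52 mm more.

>>> jog_arm(deltas=[[[0, 0, 0], [-0.005, 0, 0], 0], [[0, 0, 0], [-0.012, 0, 0], 0], [[0, 0, 0], [-0.019, 0, 0], 0], [[0, 0, 0], [-0.026, 0, 0], 0], [[0, 0, 0], [-0.033, 0, 0], 0], [[0, 0, 0], [-0.04, 0, 0], 0], [[0, 0, 0], [-0.046, 0, 0], 0], [[0, 0, 0], [-0.052, 0, 0], 0], [[0, 0, 0], [-0.052, 0, 0], 0]])

```text
time: 16.75
eef_pos: [0.5971, 0.0567, 0.0252]
tcp_rot: [-0.486, 0.514, -0.514, 0.486]
contact_force: [-0.6, 1.3, -1.1]
opening: 0.205
```

```bash
python3 look.py w15; python3 - <<'E'
from avg import *
a=avg(3);print(a,toolT(a)[:3,:3]);s=(a["eef_pos"][1]-.146)/.9986
print(delta(a,[.6013+.0532*s+.0004,a["eef_pos"][1],.0251],[np.cos(-.057),np.sin(-.057),0]),"nose s",s+.158)
c=load("w15.npz");W=unproj_all(c,c["mount"])
for v in range(150,240,5):print(v,W[v,321])
E
```

```text
16.75 [-0.0742  0.3724  1.884  -0.0002  0.8853 -0.0186] [0.5971 0.0567 0.0252] [-0.017 -0.002  0.001 -0.012 -0.002 -0.016] [-0.6112  1.2787 -1.1273] 0.20466032727870254
{'eef_pos': array([0.5971, 0.0558, 0.0252]), 'tcp_rot': array([ 0.486 , -0.5138,  0.5139, -0.4856]), 'time': 16.9, 'F': array([-0.4185, -0.0789, -1.0832]), 'sd': array([0.    , 0.0003, 0.    ])} [[-0.0561 -0.0002  0.9984]
 [-0.9984 -0.0005 -0.0561]
 [ 0.0005 -1.     -0.0002]]
(array([0.0002, 0.0009, 0.0005]), array([ 0.    ,  0.0001, -0.0002])) nose s 0.06767396456460183
150 [-0.0559 -0.0241 -0.0002]
155 [-0.0537 -0.0229 -0.0001]
160 [-0.0517 -0.024  -0.0002]
165 [-0.0496 -0.0236 -0.0001]
170 [-0.0476 -0.0246 -0.0002]
175 [-0.0471 -0.0347 -0.0002]
180 [-0.0466 -0.0427 -0.0002]
185 [-0.0444 -0.0412 -0.0002]
190 [-0.0425 -0.0409 -0.0002]
195 [-0.0408 -0.0417 -0.0002]
200 [-0.0387 -0.0413 -0.0002]
205 [-0.0367 -0.0409 -0.0002]
210 [-0.0347 -0.0408 -0.0002]
215 [-0.0276 -0.0243 -0.0001]
220 [-0.0253 -0.0242 -0.0001]
225 [-0.025  -0.0302 -0.0002]
230 [-0.0229 -0.0307 -0.0002]
235 [-0.0207 -0.0306 -0.0002]
```

View pics/w15.png

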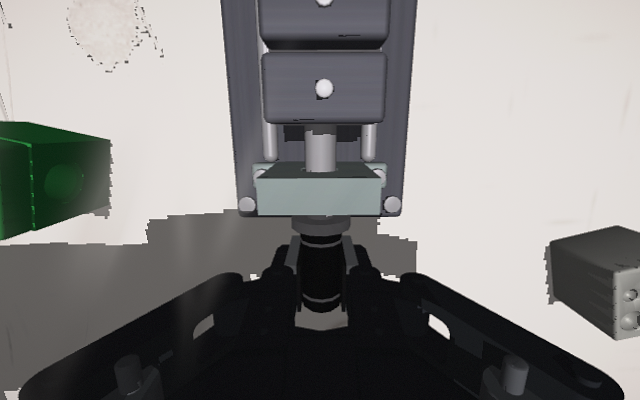

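>>> jog_arm(deltas=[[[0, 0, 0], [-0.002, 0, 0], 0], [[0, 0, 0], [-0.004, 0, 0], 0], [[0, 0, 0], [-0.006, 0, 0], 0], [[0, 0, 0], [-0.0075, 0, 0], 0], [[0, 0, 0], [-0.0085, 0, 0], 0], [[0, 0, 0], [-0.009, 0, 0], 0], [[0, 0, 0], [-0.009, 0, 0], 0]])

```text
time: 17.48
eef_pos: [0.5976, 0.0644, 0.0252]
tcp_rot: [0.486, -0.514, 0.514, -0.485]
contact_force: [-0.7, -0.6, -2.1]
opening: 0.207
```

```bash
python3 look.py w16; python3 - <<'E'
from avg import *
a=avg(3);print(a);s=(a["eef_pos"][1]-.146)/.9986;print("s",s)
c=load("w16.npz");W=unproj_all(c,c["mount"])
for v in range(190,245,4):print(v,W[v,321])
E
```

```text
17.4833 [-0.0609  0.3749  1.8806 -0.001   0.8863 -0.0039] [0.5976 0.0644 0.0252] [-0.001  0.     0.002  0.007 -0.001 -0.002] [-0.7114 -0.5675 -2.1135] 0.2066598864501875
{'eef_pos': array([0.5976, 0.0644, 0.0252]), 'tcp_rot': array([ 0.4858, -0.5139,  0.514 , -0.4855]), 'time': 17.6333, 'F': array([ 0.019 , -0.0365, -1.7016]), 'sd': array([0., 0., 0.])}
s -0.08168627514729575
190 [-0.0395 -0.0272 -0.0002]
194 [-0.0394 -0.0344 -0.0002]
198 [-0.0394 -0.0408 -0.0002]
202 [-0.0378 -0.0406 -0.0002]
206 [-0.0367 -0.0423 -0.0002]
210 [-0.0347 -0.0408 -0.0002]
214 [-0.0335 -0.0418 -0.0002]
218 [-0.0314 -0.0404 -0.0002]
222 [-0.03   -0.0411 -0.0002]
226 [-0.0284 -0.0411 -0.0002]
230 [-0.0272 -0.0422 -0.0002]
234 [-0.0212 -0.0308 -0.0002]
238 [-0.0181 -0.0276 -0.0002]
242 [-0.0154 -0.0258 -0.0002]
```

View pics/w16.png

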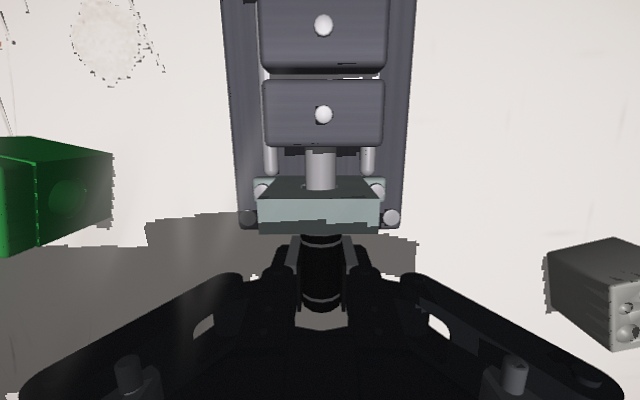

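>>> jog_arm(deltas=[[[0, 0, 0], [-0.0005, 0, 0], 0], [[0, 0, 0], [-0.001, 0, 0], 0], [[0, 0, 0], [-0.0015, 0, 0], 0], [[0, 0, 0], [-0.002, 0, 0], 0], [[0, 0, 0], [-0.002, 0, 0], 0]])

```text
time: 18.05
eef_pos: [0.5976, 0.0645, 0.0253]
tcp_rot: [0.487, -0.513, 0.515, -0.485]
contact_force: [-2.2, -7.0, -0.5]
opening: 0.205
```

The collar is home: the arm stopped and the axial force is 7 N. I'll relax, open, and lift away.

>>> jog_arm(deltas=[[[0, 0, 0], [0, 0, 0], 0], [[0, 0, 0], [0, 0, 0], 0.25], [[0, 0, 0], [0, 0, 0], 0.35], [[0, 0, 0], [0, 0, 0], 0.5], [[0, 0, 0], [0, 0, 0], 0.6], [[0, 0, 0], [0, 0, 0], 0.6], [[0, 0, 0], [0, 0, 0], 0.6]])

```text
time: 18.63
eef_pos: [0.5977, 0.0647, 0.0254]
tcp_rot: [0.487, -0.513, 0.514, -0.485]
contact_force: [-1.2, 0.0, -0.7]
opening: 0.603
```

>>> jog_arm(deltas=[[[0, 0, 0], [0, -0.01, 0], 0.6], [[0, 0, 0], [0, -0.03, 0], 0.6], [[0, 0, 0], [0, -0.06, 0], 0.6], [[0, 0, 0], [0, -0.09, 0], 0.6], [[0, 0, 0], [0.03, -0.12, 0], 0.6], [[0, 0, 0], [0.05, -0.12, 0], 0.6], [[0, 0, 0], [0.05, -0.12, 0], 0.6], [[0, 0, 0], [0.05, -0.12, 0], 0.6]])

```text
time: 19.3
eef_pos: [0.5953, 0.0146, 0.1468]
tcp_rot: [0.486, -0.513, 0.515, -0.485]
contact_force: [-0.0, -0.2, -0.8]
opening: 0.601
```

```bash
python3 look.py w17; python3 - <<'E'
from seg import *
seg("w17",.060,.070,200,440,0,260,200);seg("w17",.070,.082,200,440,0,260)
c=load("w17.npz");W=unproj_all(c,c["T"])
for v in range(120,262,6):
    r=W[v,280:360];m=np.isfinite(r[:,2])&(r[:,2]>.03);S=r[m]
    if len(S):print(v,S[0],S[-1],S[:,2].max())
from plant import ctrl
c=ctrl.read_camera("scene");cv2.imwrite("pics/s3.png",cv2.resize(c["pixels"][140:220,240:340],None,fx=7,fy=7,interpolation=cv2.INTER_CUBIC))
E
```

```text
19.3 [-0.1442  0.1958  1.8472 -0.0039  1.0972 -0.085 ] [0.5953 0.0146 0.1468] [ 0.024  0.025  0.026  0.005 -0.001  0.002] [-0.0436 -0.2478 -0.7922] 0.6005839797503997
0.06 0.07 [293  24  56   6 246] [0.6028 0.1474 0.0655] ((602.7131958007812, 147.78955078125), (2.0417752265930176, 39.44341278076172), 86.77273559570312)
0.06 0.07 [ 288   94   62   20 1223] [0.5981 0.0968 0.0666] ((598.1793212890625, 96.82958984375), (13.634903907775879, 45.848228454589844), 86.74063110351562)
0.07 0.082 [ 291    0   60   26 1485] [0.6031 0.1541 0.0726] ((603.1112670898438, 154.4044647216797), (15.02884578704834, 39.90802001953125), 87.09461975097656)
0.07 0.082 [ 292   30   58   35 1941] [0.602  0.1334 0.0726] ((601.9140014648438, 133.4343719482422), (21.415550231933594, 39.973541259765625), 86.359130859375)
120 [0.5854 0.0862 0.0448] [0.6112 0.0848 0.0449] 0.055199858728572665
126 [0.5882 0.0813 0.0415] [0.6078 0.0801 0.041 ] 0.051396838710556864
132 [0.5879 0.0763 0.0417] [0.6075 0.0752 0.0411] 0.05125416994038187
138 [0.5876 0.0714 0.0416] [0.6063 0.0704 0.0447] 0.052602738567676
144 [0.5872 0.0664 0.042 ] [0.6061 0.0653 0.0425] 0.05168452413082658
150 [0.5869 0.0613 0.0418] [0.6058 0.0603 0.0437] 0.0506144638565961
156 [0.5864 0.056  0.0404] [0.6056 0.0552 0.0438] 0.05145384051010424
162 [0.5861 0.0508 0.0406] [0.6053 0.0501 0.044 ] 0.05182412621312238
168 [0.5867 0.0458 0.043 ] [0.6051 0.0447 0.0426] 0.05067405143093606
```

View pics/w17.png

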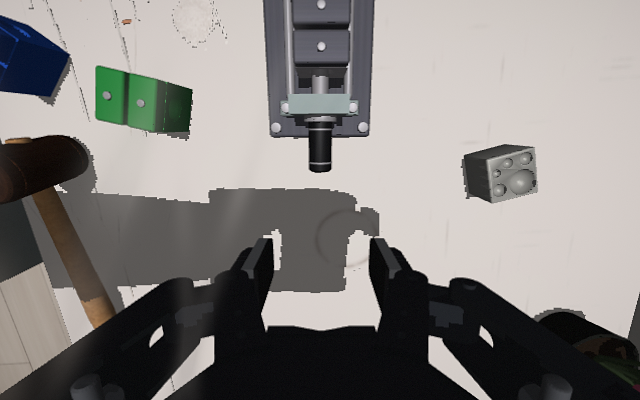

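View pics/s3.png

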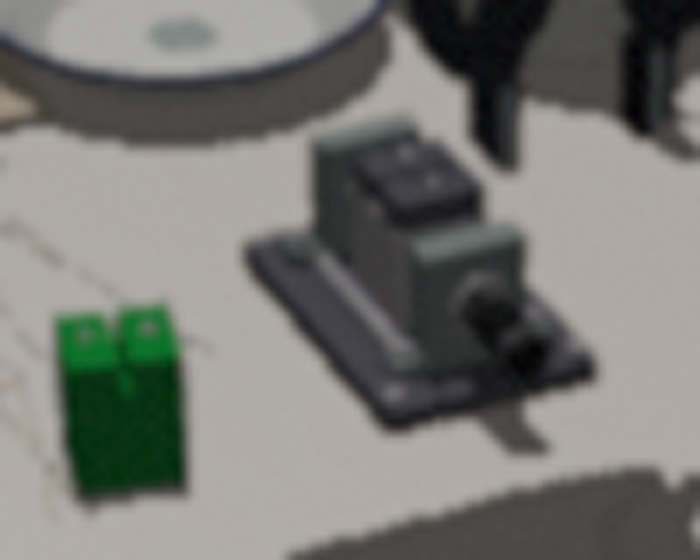

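```bash
python3 - <<'E'
from plant import ctrl
ctrl.sign_off();print(ctrl.get_state()["time"])
E
```

```text
the job is handed in; nothing more can be done
the job is handed in; nothing more can be done
```

The guide block is back on the stand's bed and the shaft is threaded through both bearing plates with its collar home. I handed the job in at about 19 s, with no verdict reported.

- **Guide block:** the last check in the wrist camera has it flat and square with the stand. It sits about 2 mm to one side of the bore axis, against a guide bar; the limit is 5 mm. I left it there, because the shaft went through without any rise in force.
- **Shaft:** I took it by the handle and threaded it from the robot's right (the −y end). The collar stopped against the near plate at 7 N. From the grip position, its seating face is about 55.7 mm from the middle of the stand; the allowed range is 54–61 mm. After release, the handle axis lay within about 1 mm of the bore axis.
- **Nose beyond the far plate:** this is inferred from the shaft length (about 76 mm out from the middle, 66 mm needed). I did not see the nose directly.
- **Other tools:** I made no moves near the cone, pliers or doming block. I did not measure them again at the end.
- **Disagreement:** pose readings taken just after a move differed by 1–3 mm while the arm settled, so I averaged several settled readings before each threading step.

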